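Latch the dust drawer of a bench extractor

TASK

The emptied dust drawer of the bench extractor stands open: push it gently in until it rests against its foam seal. Then hook the latch's wire loop under the lip of the brass keeper on the drawer, drawing it back until you feel it seat but without hauling on the thin wire, let go of it, and press the red-ended lever down past centre until it lies flat and holds the drawer tight. Use a light hand throughout and leave the other things where they are.

Things in the scene. Friction and masses are not known exactly. Their poses are not given: they have to be found in the camera images.
- extractor: Blue steel bench dust extractor, fixed; housing 230 deep x 280 wide x 140 mm high (black fan dome on top at the back right rises 46 mm). Origin on the bench under the middle of the housing's front edge; x points level from the drawer's front into the housing (the way the drawer goes in), y to the left, z up. Latch, keeper and handle are centred on its plane y = 0. Lengths below are in this frame.
- drawer: Grey dust drawer with the keeper and the handle; front cap 42 mm thick, 280 wide, top at z = 140 mm. Its origin coincides with the extractor's at joint value 0 and moves towards -x by the joint value. Its outer front face is 46 mm in front (-x) of this origin; the keeper mark is at x = -18, z = 151 mm of it. Pushes of over 25 N would strain it.
- drawer_joint (a joint): Travel of the drawer outwards (m): 0 metal to metal, 0.015 just touching the free foam seal, more = open. Runners drag with about 2 N and hold it where it is left; below 0.015 the seal pushes back with 5 N per mm. Starts 0.03 to 0.05. Latched tight it sits at 0.001 to 0.013 as the keeper is set.
- drawer_handle (a point): Middle of the drawer's dark bow handle: a level round bar about 10 mm thick, 120 mm long along y, 35 mm in front of the drawer's face, 100 mm above the bench (81 mm in front of the drawer's origin). Can be pushed with closed fingers from in front.
- keeper_mark (a point): Mark on the drawer for the brass keeper, 20 mm wide. Section in x, z from here: floor at z = 0 (151 mm above the bench) from x = -22 to 0; upright wall facing -x at x = 0, 4 mm thick, to z = 10.5; lip on top reaching 3.5 mm towards -x, its underside at z = 7.5. Its screws sit in slots: the whole keeper is set up to 5.5 mm nearer or farther in x than this mark, not measured: feel for it.
- latch_lever: Over-centre lever of the latch, steel with a red end, 22 mm wide, 3 mm thick. Origin on its pivot (axis y), at x = 41.5, z = 159 mm of the extractor. Own x runs along it to the tip; flat at joint 0, x points into the housing. Its outer face, which is pressed, is 4.5 mm above its own x axis; a 4 mm high curl at 56 to 59 mm ends it. Pressing takes 2 to 14 N at the red end; over 30 N would bend it.
- lever_tip (a point): On the lever's outer face, 55 mm from the pivot, at the red end.
- latch_lever_joint (a joint): Lever angle (rad): 0 flat on its base and locked, 1.57 standing straight up, more leaning over towards the keeper (end 2.7). Light friction keeps it where it is left. The loop's pivot goes past centre at about 0.2: below that the loop's pull holds the lever down. Starts 1.5 to 1.85.
- loop: Wire loop, 5 mm steel: two legs 38 mm over all, black sleeves near the bar, and a cross bar. Origin at its pivot on the lever, 14 mm from the lever's pivot and 0.25 rad below the lever's x axis. The bar is 82.6 mm from here towards own -x. Moving it drags with up to 5 N; seating adds to that. Hauling the drawer over 2 mm into its seal by the loop (about 12 N more) bends it.
- loop_joint (a joint): Angle of the loop on the lever (rad): the loop slopes up from its pivot towards the bar (which points to -x of the extractor) by this value minus the lever's angle. Friction keeps it where it is left and turns the unhooked bar upwards with the lever as that is pressed down, so it must be under the lip first. Starts 2.35 to 2.6.
- loop_bar (a point): Centre of the loop's cross bar (5 mm round wire along y), the part that goes under the keeper's lip: lower it in front (-x) of the lip, then draw it towards +x against the wall.
- loop_grip (a point): Point between the two legs of the loop, 14 mm from the bar: from above the fingers can close on the outsides of the legs here (38 mm, along y), clear of the keeper, which comes up between the legs.
- flap_disc: Bystander: brown flap disc, 100 mm across, 10 mm thick, 22 mm hole, lying on the extractor's deck at the back. Origin at the centre of its underside.
- spanner: Bystander: steel open-ended spanner, 170 mm long, lying on the bench on the extractor's left (+y) side. Origin under its middle, x along its length.
- oil_can: Bystander: white spray can with blue band and red cap, 56 mm across, 150 mm tall, standing on the bench left of the robot. Origin at the centre of its underside.
- paste_jar: Bystander: small jar with yellow cap, 64 mm across, 60 mm tall, standing on the bench to the right. Origin at the centre of its underside.
- guide_bar: Bystander: black notched guide bar with a star knob at one end, 200 mm long, 22 mm wide, 30 mm high, lying on the bench to the right of the extractor. Origin under its middle, x along it.
- blade_bracket: Bystander: flat light-grey L-shaped metal bracket, about 100 x 95 mm, 6 mm thick with 10 mm rivets, lying on the bench in front, to the right. Origin on its underside, near its middle.

How it is judged:
On the way, in this order (a step that is already met when the one before it is completed fails the run):
1. the drawer rests against its seal (value of joint drawer_joint below 0.017 m), for 0.2 s.
2. with the lever still up, the loop's bar is in the keeper, below its lip (x of loop_bar in the frame of keeper_mark between -0.0093 and 0.0045 m and z of loop_bar in the frame of keeper_mark between -0.001 and 0.0065 m and value of joint latch_lever_joint above 0.6 rad), for 0.1 s.
At the end, for the whole second after the job is handed in: the lever lies flat (within 0.06 rad), the loop is hooked on the keeper and pulls on it with over 5 N, and the drawer is drawn at least 1.7 mm into its seal (joint below 0.0133 m) and at rest (value of joint latch_lever_joint below 0.06 rad and value of joint drawer_joint below 0.0133 m and contact force between loop and drawer above 5 N and linear speed of drawer below 0.01 m/s); the robot touches nothing.
It fails at once if the drawer is pushed with over 25 N (contact force between any of the fingers, the arm and drawer above 25 N).
It fails at once if the lever is pressed with over 30 N (contact force between any of the fingers, the arm and latch_lever above 30 N and contact force between the fingers and loop below 1 N).
It fails at once if with the fingers on the loop the drawer is hauled over 2 mm into its seal (about 12 N) (contact force between the fingers and loop above 0.5 N and value of joint drawer_joint below 0.013 m).
It fails at once if one of the bystanders is moved by over 30 mm (distance of any of flap_disc, spanner, oil_can, paste_jar, guide_bar, blade_bracket from where it was at the start of the episode above 0.03 m).
It also fails if it takes over 72 s, if anything falls off the work surface, if the arm or the gripper's body presses on something with over 40 N, if the wrist force passes 120 N, or if a joint passes its speed limit or range.

ROBOT

A 6-joint arm with a two-finger parallel gripper is mounted at the origin on the work surface. World frame = base frame: x ahead of the robot, y to its left, z up, the work surface at z = 0. Lengths are in m, angles in rad, forces in N, time in s.
With the tool pointing down it reaches from about 0.3 to 0.75 m from the base axis. Payload 8.5 kg.
Tool frame: the origin (TCP) lies on the centre line of the jaws, within the pads' length; the fingertips stand manip.finger_overhang ahead of it and the grasp point (between the pads) lies 2 mm behind it (manip.finger_overhang is the distance from the TCP to the fingertips, in m); z points along the fingers, y is the line along which they close (so a half turn about z gives the same grasp; the last joint's range is limited). The gripper opens to 88 mm and grips with 3 to 60 N. Pads are 18 mm wide; open, the fingers measure 123 mm over their backs; the gripper's body (75 mm by 187 mm) begins 45 mm behind the grasp point.
Start: joints at [0.938, 0.381, 1.297, -0, 1.464, -0.215], TCP at [0.223, 0.503, 0.256] pointing down, gripper open.
Joint ranges: [-3.11, 3.11], [-0.89, 2.33], [0.22, 2.48], [-1.42, 4.56], [0.17, 2.85], [-2.88, 2.88]. Speed limits (rad/s): [2.39, 2.39, 3.14, 3.14, 3.14, 3.14].

INTERFACE

Orientations are given as a unit quaternion [w, x, y, z].
In Python, from cell import manip gives the robot as it stands.
- The arm moves only by the tool step_arm, never from a script. Its argument "moves" is a list of rows, each a list of 7 numbers: the turn, a rotation vector about the tool's x, y, z in rad, then the shift along the tool's x, y, z in m, then the opening, from -1 (shut) to 1 (fully open). A call has exactly 10 rows; each row is the pose to reach, as a shift and turn from the pose commanded when the call began, along the tool's axes at that moment; what a row does not reach only later rows make up. A row lasts 1/8 s, in which the tool goes at most 62.5 mm and 10.7 degrees, less where a joint would pass 70% of its speed; a pose out of reach is approached as far as the arm can. A call with a gripper value outside its range is refused whole. The fingers move at their own pace and stop on an object; the grip force is fixed at half the most. Time passes only in rows, so rows that repeat a pose let the fingers close, or fill a call up. It gives the time, the measured TCP pose, the force, the opening and the grip force at its end, in the units of the state.
- manip.get_obs(): the state, without advancing time (a new reading comes with each control period).
- manip.snapshot(name): name is "scene" or "top" or "wrist"; returns a dict with "image" (384x512x3 uint8, blue, green, red), "z_map" (384x512 float32, m along the optical axis (not along the pixel's ray), 0 where there is no reading), "mtx" (3x3 intrinsics, pixels), "R" (3x3) and "t" (3): a world point X has camera coordinates R X + t; the wrist camera has in their place "tool_from_camera" (4x4, takes a point from camera to tool coordinates, whose origin is the TCP and whose axes are the flange's). Camera axes: x right, y down, z forward; pixel columns grow to the right and rows downward; lengths in m; the calibration is good to about 2 mm. The wrist camera is an equidistant fisheye: a pixel r from the principal point sees the ray r / f radians off the axis. A picture is of the moment at which its call begins: read the wrist's pose just before it.
- manip.sign_off(): hands the job in; it is judged then, once.
The state is a dict: "time_s": time; "joint_positions": joint angles; "dq": joint speeds; "joint_efforts": joint torques, N m; "tcp_pos": TCP position; "ee_rot": TCP orientation; "wrist_force": force on the tool from outside, world axes, zero at the start; "ft_torque": the same for the moment, N m; "gripper_width": opening from 0.0 (shut) to 1.0 (fully open); "grip_force": force on a finger pad.
Only numpy, scipy, OpenCV 4.12 (cv2) and the standard library are available. Lean on these libraries where they do the work, as an engineer would, in place of code of your own. Each camera call takes 0.05 s, during which the arm holds its last target. There are 200 camera calls.

## Working session

There is one attempt and no reset: what is moved stays moved. The work goes in short steps, Python scripts to look and compute and a tool call to move; the robot and the scene stay as the last step left them, time stands still between calls to the robot, and variables do not carry over. Pictures are saved under pics/ and viewed, at most 10 in all, crops included, and the job is handed in when it is done.

Besides the shell and the picture viewer there is one more tool, called after "Request:" as name([rows], argument=value, ...), one row to a line, values as JSON. step_arm: Moves the arm, as the interface text tells. Its arguments: {"type":"object","properties":{"moves":{"type":"array"}},"required":["moves"]}

```bash
mkdir -p pics; ls
python3 - <<'E'
from cell import manip
import cv2,numpy as np
print(manip.finger_overhang); o=manip.get_obs(); print(o)
for n in("scene","top"):
    s=manip.snapshot(n); cv2.imwrite(f"pics/{n}0.png",s["image"]); np.savez(n+"0.npz",**s); print(n,s["mtx"],s["R"],s["t"])
a=cv2.imread("pics/scene0.png");b=cv2.imread("pics/top0.png")
E
```

```text
pics
0.017
{'time_s': 0.0, 'joint_positions': array([ 9.37726901e-01,  3.81172857e-01,  1.29823479e+00, -4.89418352e-05,
        1.46360534e+00, -2.15278096e-01]), 'dq': array([ 1.10443999e-03, -4.72290929e-04, -1.19257422e-03,  3.01379779e-06,
       -1.98284643e-03,  6.30478095e-04]), 'joint_efforts': array([ 6.28828166e-04, -4.37904847e+01, -2.24560976e+01,  7.14825257e-02,
        3.51116003e-02, -8.27480881e-05]), 'tcp_pos': array([0.22300547, 0.50248135, 0.25515894]), 'ee_rot': array([-2.70109280e-04,  2.07377068e-01,  9.78260827e-01, -6.57244043e-04]), 'wrist_force': array([ 0.19337819, -0.22475983,  0.44741381]), 'ft_torque': array([-0.00684879,  0.00444774,  0.02476885]), 'grip_force': 0.0, 'gripper_width': 1.000881284263513}
scene [[417.17039477   0.         258.61458587]
 [  0.         417.17039477 195.17190561]
 [  0.           0.           1.        ]] [[-0.04884468  0.99878714  0.00620032]
 [ 0.75610042  0.0410311  -0.65316813]
 [-0.65263033 -0.02721573 -0.75718753]] [ 0.06921088 -0.29195108  1.62042349]
top [[492.85341647   0.         253.92072012]
 [  0.         492.85341647 202.66836343]
 [  0.           0.           1.        ]] [[ 0.06126554 -0.9981108   0.00462264]
 [-0.97770983 -0.06094384 -0.20092124]
 [ 0.20082338  0.00778995 -0.97959649]] [-0.0770385   0.52842067  1.68217743]
```

View pics/scene0.png

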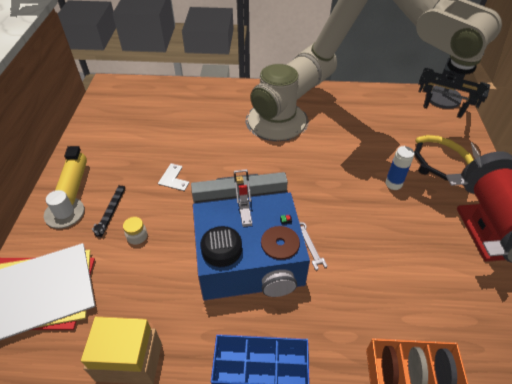

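View pics/top0.png

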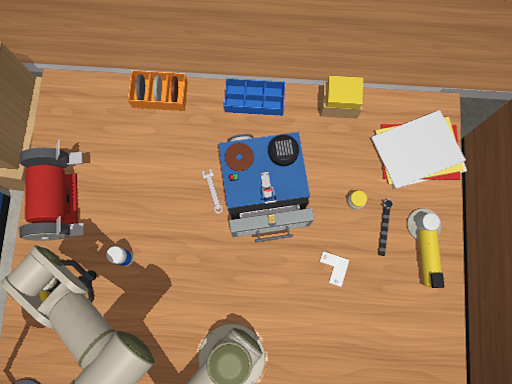

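Scene view (from behind): the blue housing is at about (250,240), the grey drawer at (240,187) and the loop and lever at (242,195). Top view: deck at (264,170), lever at (267,187), brass keeper at (271,218), handle at (274,237).

```bash
cat > h.py <<'E'
import numpy as np,cv2
def cloud(s):
    z=s["z_map"];v,u=np.indices(z.shape);K=s["mtx"]
    P=np.stack([(u-K[0,2])/K[0,0]*z,(v-K[1,2])/K[1,1]*z,z],-1)
    return (P-s["t"])@s["R"]     # R^T (P-t)
def px(s,X):
    c=s["R"]@np.asarray(X)+s["t"]; return (s["mtx"]@c)[:2]/c[2]
E
python3 - <<'E'
from h import *
for n in("top","scene"):
    s=np.load(n+"0.npz");W=cloud(s);hsv=cv2.cvtColor(s["image"],cv2.COLOR_BGR2HSV)
    ok=(s["z_map"]>0)&(W[...,0]>.25)&(W[...,0]<.85)&(abs(W[...,1]+.05)<.3)
    top=ok&(abs(W[...,2]-.14)<.012)
    blue=top&(hsv[...,0]>100)&(hsv[...,0]<125)&(hsv[...,1]>150)
    grey=top&(hsv[...,1]<80)
    for nm,m in(("blue",blue),("grey",grey)):
        m=m.astype(np.uint8); k,l,st,c=cv2.connectedComponentsWithStats(m); 
        i=1+np.argmax(st[1:,4]); q=W[l==i]
        r=cv2.minAreaRect((q[:,:2]*1000).astype(np.float32)); print(n,nm,len(q),"z",np.median(q[:,2]).round(4),r,"\n",cv2.boxPoints(r).round(0).tolist())
    # housing frame view: high points
    s2=ok&(W[...,2]>.152)&(W[...,2]<.3)
    np.save(n+"W.npy",W)
E
```

```text
top blue 3323 z 0.1413 ((633.3502807617188, -68.82455444335938), (229.73919677734375, 276.6717529296875), 12.134161949157715) 
 [[492.0, 42.0], [550.0, -228.0], [775.0, -180.0], [717.0, 91.0]]
top grey 1007 z 0.141 ((461.0824890136719, -104.8077392578125), (43.80233383178711, 278.7700500488281), 11.977448463439941) 
 [[411.0, 27.0], [469.0, -246.0], [511.0, -237.0], [454.0, 36.0]]
scene blue 4529 z 0.1398 ((634.3853759765625, -67.65104675292969), (234.48580932617188, 273.72515869140625), 12.261215209960938) 
 [[491.0, 41.0], [549.0, -226.0], [778.0, -176.0], [720.0, 91.0]]
scene grey 569 z 0.1392 ((478.837158203125, -179.81466674804688), (48.064697265625, 125.3071517944336), 11.577701568603516) 
 [[443.0, -123.0], [468.0, -246.0], [515.0, -236.0], [490.0, -114.0]]
```

```bash
cat >> h.py <<'E'
from scipy.spatial.transform import Rotation as Ro
YAW=np.radians(12.15);O=np.array([.5214,-.0924,0]);E=Ro.from_euler('z',YAW).as_matrix()
def w2e(p): return E.T@(np.asarray(p)-O)
def e2w(p): return O+E@np.asarray(p)
def plan(o,pe,tilt=0):
    """shift/turn to TCP at extractor point pe, tool down, y along extractor y, tilted about y"""
    q=o["ee_rot"];R=Ro.from_quat([q[1],q[2],q[3],q[0]]).as_matrix()
    T=E@Ro.from_euler('y',tilt).as_matrix()@np.diag([-1,1,-1.])
    rv=Ro.from_matrix(R.T@T).as_rotvec(); sh=R.T@(e2w(pe)-o["tcp_pos"])
    print("turn",rv.round(4),"shift",sh.round(4),"now ext",w2e(o["tcp_pos"]).round(4),"F ext",(E.T@o["wrist_force"]).round(2),"w",o["gripper_width"])
E
python3 - <<'E'
from h import *
from cell import manip
plan(manip.get_obs(),[-.165,0,.2])
E
```

```text
turn [-1.100e-03 -6.000e-04 -6.298e-01] shift [-0.3808 -0.5198  0.0558] now ext [-0.1665  0.6444  0.2552] F ext [-0.24  0.12 -0.2 ] w 0.9999030902532415
```

Request:
step_arm([
  [0,0,-0.63,-0.381,-0.52,0.0,-1],
  [0,0,-0.63,-0.381,-0.52,0.0,-1],
  [0,0,-0.63,-0.381,-0.52,0.0,-1],
  [0,0,-0.63,-0.381,-0.52,0.0,-1],
  [0,0,-0.63,-0.381,-0.52,0.0,-1],
  [0,0,-0.63,-0.381,-0.52,0.0,-1],
  [0,0,-0.63,-0.381,-0.52,0.0,-1],
  [0,0,-0.63,-0.381,-0.52,0.0,-1],
  [0,0,-0.63,-0.381,-0.52,0.0,-1],
  [0,0,-0.63,-0.381,-0.52,0.0,-1],
])

```text
time_s: 1.35
tcp_pos: [0.3529, -0.0952, 0.2558]
ee_rot: [0.0, -0.106, 0.994, -0.0]
wrist_force: [1.9, 0.9, -0.1]
gripper_width: 0.007
grip_force: 0.0
```

Run:
```python
from h import *
from cell import manip
plan(manip.get_obs(),[-.165,0,.107])
```

```text
turn [-0.0001  0.0003 -0.0007] shift [-0.0003 -0.0327  0.1488] now ext [-0.1654  0.0328  0.2558] F ext [ 2.03  0.5  -0.1 ] w 0.007215327666415818
```

Request:
step_arm([
  [0,0,0,0,-0.02,0.05,-1],
  [0,0,0,0,-0.02,0.1,-1],
  [0,0,0,0,-0.02,0.148,-1],
  [0,0,0,0,-0.02,0.148,-1],
  [0,0,0,0,-0.02,0.148,-1],
  [0,0,0,0,-0.02,0.148,-1],
  [0,0,0,0,-0.02,0.148,-1],
  [0,0,0,0,-0.02,0.148,-1],
  [0,0,0,0,-0.02,0.148,-1],
  [0,0,0,0,-0.02,0.148,-1],
])

```text
time_s: 2.6
tcp_pos: [0.3573, -0.1126, 0.1078]
ee_rot: [0.0, -0.106, 0.994, -0.0]
wrist_force: [1.1, 0.4, 0.4]
gripper_width: 0.007
grip_force: 0.0
```

Run:
```python
from h import *
from cell import manip
plan(manip.get_obs(),[-.1315,0,.107])
s=manip.snapshot("scene");np.savez("s1.npz",**s);cv2.imwrite("pics/s1.png",cv2.resize(s["image"][120:260,170:350],None,fx=4,fy=4,interpolation=cv2.INTER_CUBIC))
```

```text
turn [-0.      0.      0.0001] shift [-0.0332 -0.0148  0.0008] now ext [-0.1647  0.0148  0.1078] F ext [1.11 0.12 0.44] w 0.007427185299684736
```

View pics/s1.png

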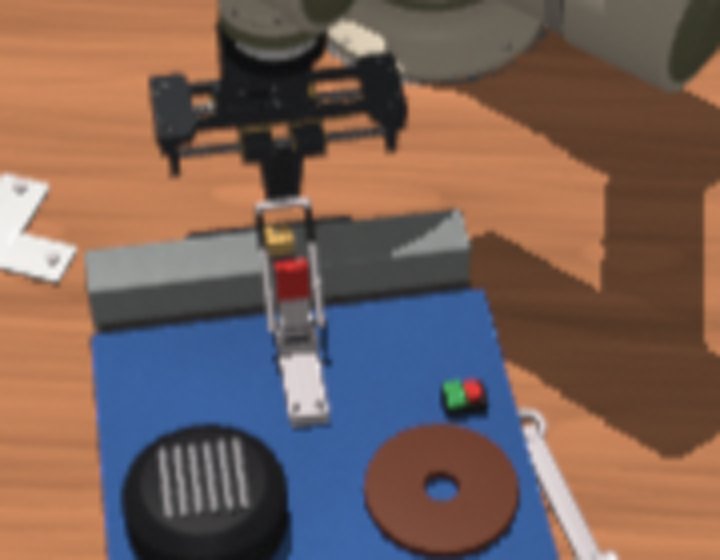

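Picture: closed fingers stand in front of the handle, the loop bar at crop (283,204) is above the brass keeper at (278,240), red lever end at (292,280).

Request:
step_arm([
  [0,0,0,-0.01,-0.015,0.001,-1],
  [0,0,0,-0.02,-0.015,0.001,-1],
  [0,0,0,-0.024,-0.015,0.001,-1],
  [0,0,0,-0.027,-0.015,0.001,-1],
  [0,0,0,-0.03,-0.015,0.001,-1],
  [0,0,0,-0.033,-0.015,0.001,-1],
  [0,0,0,-0.036,-0.015,0.001,-1],
  [0,0,0,-0.039,-0.015,0.001,-1],
  [0,0,0,-0.042,-0.015,0.001,-1],
  [0,0,0,-0.044,-0.015,0.001,-1],
])

```text
time_s: 3.9
tcp_pos: [0.4035, -0.1178, 0.1067]
ee_rot: [-0.0, -0.106, 0.994, 0.0]
wrist_force: [-2.3, 0.9, -0.2]
gripper_width: 0.004
grip_force: 1.1
```

```bash
cat >> h.py <<'E'
def joint(s):
    """drawer joint from top view: front edge & back edge of grey cap top, centre in ext x"""
    W=cloud(s);hsv=cv2.cvtColor(s["image"],cv2.COLOR_BGR2HSV);e=(W-O)@E
    m=(hsv[...,1]<80)&(abs(e[...,2]-.141)<.006)&(e[...,0]<-.005)&(e[...,0]>-.1)&(abs(e[...,1])<.13)&(abs(e[...,1])>.03)
    x=e[m][:,0];lo,hi=np.percentile(x,[2,98]);print("cap x",lo.round(4),hi.round(4),"joint~",(-.025-(lo+hi)/2).round(4),m.sum())
E
python3 - <<'E'
from h import *
from cell import manip
plan(manip.get_obs(),[-.11,0,.107])
joint(np.load("top0.npz")); joint(manip.snapshot("top"))
E
```

```text
turn [ 0.0003 -0.0002  0.0002] shift [-0.0106  0.     -0.0003] now ext [-0.1206 -0.      0.1067] F ext [-2.03  1.32 -0.21] w 0.004377668694948176
cap x -0.0825 -0.0142 joint~ 0.0234 687
cap x -0.0686 -0.0125 joint~ 0.0155 561
```

Request:
step_arm([
  [0,0,0,-0.001,0,0,-1],
  [0,0,0,-0.002,0,0,-1],
  [0,0,0,-0.003,0,0,-1],
  [0,0,0,-0.004,0,0,-1],
  [0,0,0,-0.005,0,0,-1],
  [0,0,0,-0.0055,0,0,-1],
  [0,0,0,-0.006,0,0,-1],
  [0,0,0,-0.0065,0,0,-1],
  [0,0,0,-0.007,0,0,-1],
  [0,0,0,-0.0075,0,0,-1],
])

```text
time_s: 5.2
tcp_pos: [0.4108, -0.1164, 0.1068]
ee_rot: [0.0, -0.106, 0.994, -0.0]
wrist_force: [-1.3, -0.1, -1.2]
gripper_width: 0.002
grip_force: 1.0
```

Run:
```python
from h import *
from cell import manip
plan(manip.get_obs(),[-.11,0,.107])
```

```text
turn [-0.      0.      0.0001] shift [-0.0032  0.0002 -0.0002] now ext [-0.1132 -0.0002  0.1068] F ext [-1.33  0.14 -1.23] w 0.0018497463443798092
```

Request:
step_arm([
  [0,0,0,-0.0005,0,0,-1],
  [0,0,0,-0.001,0,0,-1],
  [0,0,0,-0.0013,0,0,-1],
  [0,0,0,-0.0016,0,0,-1],
  [0,0,0,-0.0019,0,0,-1],
  [0,0,0,-0.0022,0,0,-1],
  [0,0,0,-0.0024,0,0,-1],
  [0,0,0,-0.0026,0,0,-1],
  [0,0,0,-0.0028,0,0,-1],
  [0,0,0,-0.003,0,0,-1],
])

```text
time_s: 6.45
tcp_pos: [0.4129, -0.1159, 0.1067]
ee_rot: [-0.001, -0.106, 0.994, -0.0]
wrist_force: [-8.6, -3.5, 3.0]
gripper_width: 0.002
grip_force: 4.7
```

Run:
```python
from h import *
from cell import manip
plan(manip.get_obs(),[-.11,0,.107])
```

```text
turn [ 0.0002 -0.0021  0.0005] shift [-0.001   0.0001 -0.0003] now ext [-1.110e-01 -1.000e-04  1.067e-01] F ext [-9.15 -1.6   2.99] w 0.0018559307077167554
```

Request:
step_arm([
  [0,0,0,0.001,0,0,-1],
  [0,0,0,0.004,0,0,-1],
  [0,0,0,0.02,0,0,-1],
  [0,0,0,0.05,0,0,-1],
  [0,0,0,0.09,0,-0.05,-1],
  [0,0,0,0.09,0,-0.1,-1],
  [0,0,0,0.09,0,-0.16,-0.2],
  [0,0,0,0.09,0,-0.2,-0.2],
  [0,0,0,0.09,0,-0.2,-0.2],
  [0,0,0,0.09,0,-0.2,-0.2],
])

```text
time_s: 7.7
tcp_pos: [0.3251, -0.1344, 0.3057]
ee_rot: [-0.0, -0.106, 0.994, 0.001]
wrist_force: [-0.0, -0.4, -0.1]
gripper_width: 0.396
grip_force: 0.0
```

Run:
```python
from h import *
from cell import manip
o=manip.get_obs();plan(o,[-.11,0,.3])
ims=[]
for n in("top","scene"):
    s=manip.snapshot(n);np.savez(n+"2.npz",**s)
    a,b=[px(s,e2w(p)) for p in([-.06,0,.15],[.1,0,.17])]
    c=((a+b)/2).astype(int);print(n,c)
    ims.append(cv2.resize(s["image"][c[1]-35:c[1]+35,c[0]-28:c[0]+28],None,fx=7,fy=7,interpolation=cv2.INTER_CUBIC))
    print("orig",c-[28,35]); 
    # predicted bar for lever 1.65, loop .8
    W=cloud(s);e=(W-O)@E;hsv=cv2.cvtColor(s["image"],cv2.COLOR_BGR2HSV)
    m=(e[...,2]>.165)&(abs(e[...,1])<.03)&(e[...,0]>-.08)&(e[...,0]<.11)&(s["z_map"]>0)
    for v,u in np.argwhere(m)[::2]: print((u,v),(e[v,u]*1000).round(0).astype(int).tolist(),hsv[v,u].tolist(),end="; ")
cv2.imwrite("pics/l2.png",np.hstack(ims))
```

```text
turn [ 0.0012 -0.0007 -0.0001] shift [-0.0908 -0.0002  0.0057] now ext [-2.008e-01  2.000e-04  3.057e-01] F ext [-0.1  -0.42 -0.1 ] w 0.3963978304435779
top [267 194]
orig [239 159]
(np.int64(269), np.int64(186)) [45, -9, 169] [5, 13, 122]; (np.int64(271), np.int64(186)) [43, -15, 177] [111, 49, 160]; (np.int64(263), np.int64(187)) [45, 11, 168] [160, 7, 117]; (np.int64(265), np.int64(187)) [42, 5, 177] [165, 4, 124]; (np.int64(267), np.int64(187)) [42, -1, 176] [114, 8, 151]; (np.int64(269), np.int64(187)) [41, -8, 175] [107, 24, 95]; (np.int64(271), np.int64(187)) [38, -14, 185] [107, 27, 150]; (np.int64(261), np.int64(188)) [42, 19, 173] [118, 32, 103]; (np.int64(263), np.int64(188)) [40, 12, 176] [0, 2, 118]; (np.int64(265), np.int64(188)) [40, 6, 174] [99, 25, 101]; (np.int64(269), np.int64(188)) [39, -8, 166] [95, 99, 62]; (np.int64(272), np.int64(188)) [33, -16, 188] [14, 19, 146]; (np.int64(263), np.int64(189)) [38, 12, 172] [15, 4, 135]; (np.int64(265), np.int64(189)) [27, 9, 216] [0, 142, 129]; (np.int64(267), np.int64(189)) [26, 2, 217] [1, 195, 179]; (np.int64(269), np.in
[... 10725 characters left out ...]
4(201)) [43, 7, 175] [160, 9, 86]; (np.int64(248), np.int64(201)) [43, 12, 173] [132, 15, 85]; (np.int64(250), np.int64(201)) [46, 17, 177] [120, 24, 107]; (np.int64(238), np.int64(202)) [45, -15, 177] [140, 13, 120]; (np.int64(240), np.int64(202)) [45, -10, 176] [173, 9, 116]; (np.int64(242), np.int64(202)) [46, -5, 176] [170, 9, 82]; (np.int64(244), np.int64(202)) [45, 1, 174] [170, 9, 86]; (np.int64(248), np.int64(202)) [41, 12, 167] [129, 18, 101]; (np.int64(240), np.int64(203)) [46, -10, 173] [174, 11, 114]; (np.int64(244), np.int64(203)) [41, 1, 165] [173, 12, 87]; (np.int64(240), np.int64(204)) [48, -10, 171] [174, 12, 103]; (np.int64(240), np.int64(205)) [49, -11, 168] [174, 13, 96];
```

View pics/l2.png

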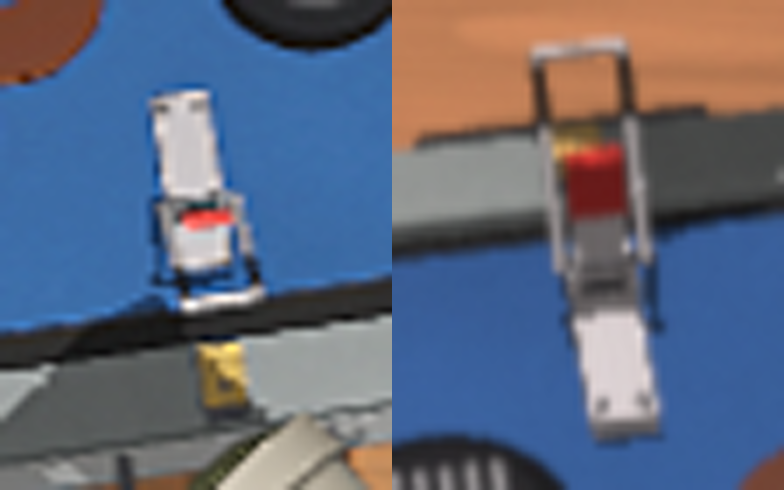

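Left (top view): bar at crop (222,298), red end (207,218), brass keeper (222,375). Right (scene): bar at (578,48), legs symmetric about y≈0. Bar measured at extractor (-17, 0, 232) mm with lever at about 1.75 rad; this matches the stated loop length (83.8 against 82.6 mm) and a loop joint of about 2.53.

Request:
step_arm([
  [0,0,0,-0.05,0,0,0.5],
  [0,0,0,-0.1,0,0,0.5],
  [0,0,0,-0.15,0,0,0.5],
  [0,0,0,-0.194,0,0.01,0.5],
  [0,0,0,-0.194,0,0.03,0.5],
  [0,0,0,-0.194,0,0.05,0.5],
  [0,0,0,-0.194,0,0.065,0.5],
  [0,0,0,-0.194,0,0.078,0.5],
  [0,0,0,-0.194,0,0.078,0.5],
  [0,0,0,-0.194,0,0.078,0.5],
])

```text
time_s: 9.05
tcp_pos: [0.5155, -0.0939, 0.2291]
ee_rot: [0.0, -0.106, 0.994, -0.0]
wrist_force: [-0.0, -0.4, -0.2]
gripper_width: 0.752
grip_force: 0.0
```

Run:
```python
from h import *
from cell import manip
o=manip.get_obs();plan(o,[-.007,0,.228])
s=manip.snapshot("wrist");print(s["mtx"],s["tool_from_camera"]);i=s["image"]
t=manip.snapshot("scene");np.savez("s3.npz",**t);j=cv2.resize(t["image"][140:230,185:305],None,fx=4,fy=384/90,interpolation=cv2.INTER_CUBIC)
cv2.imwrite("pics/w3.png",np.hstack([i[:,:300],j]))
np.savez("w3.npz",**s)
```

```text
turn [-0.0003  0.0004  0.0001] shift [0.0009 0.0002 0.0011] now ext [-6.100e-03 -2.000e-04  2.291e-01] F ext [-0.11 -0.36 -0.2 ] w 0.7515063668970278
[[297.31863964   0.         257.03708296]
 [  0.         297.31863964 197.06559347]
 [  0.           0.           1.        ]] [[-1.88434893e-04 -9.63619987e-01 -2.67276047e-01  6.79276397e-02]
 [ 9.99999960e-01 -2.37714909e-04  1.52022420e-04  8.90766604e-04]
 [-2.10027344e-04 -2.67276008e-01  9.63619993e-01 -1.28307792e-01]
 [ 0.00000000e+00  0.00000000e+00  0.00000000e+00  1.00000000e+00]]
```

View pics/w3.png

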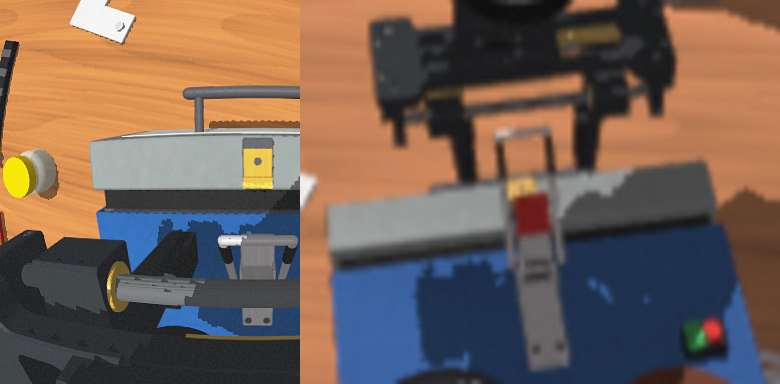

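Wrist view (left): keeper spans columns 243–273 with its bright lip at rows ~178–188. The bar is at row 241, centred at column 258. Everything is centred in y.

```bash
cat >> h.py <<'E'
def wray(s,o,u,v,z):
    K=s["mtx"];d=np.array([u-K[0,2],v-K[1,2]]);r=np.hypot(*d);a=r/K[0,0]
    c=np.r_[d/r*np.sin(a),np.cos(a)];T=s["tool_from_camera"]
    q=o["ee_rot"];R=Ro.from_quat([q[1],q[2],q[3],q[0]]).as_matrix()
    p=w2e(R@T[:3,3]+o["tcp_pos"]);d=E.T@R@T[:3,:3]@c
    return (p+d*(z-p[2])/d[2])*1000
E
python3 - <<'E'
from h import *
from cell import manip
o=manip.get_obs();s=np.load("w3.npz");hsv=cv2.cvtColor(s["image"],cv2.COLOR_BGR2HSV)
for v in range(134,194): print(v,hsv[v,250:266:5].mean(0).round().astype(int).tolist(),end=" ")
print()
for v in(176,178,180,188,189): print(v,"top",wray(s,o,258,v,.1615).round(1))
for v in(136,138,148): print(v,"floor",wray(s,o,258,v,.151).round(1))
for u,v in((258,241),(222,241),(295,241)): print("bar",wray(s,o,u,v,.232).round(1))
print("front top edge",wray(s,o,230,140,.14).round(1),"back",wray(s,o,230,189,.14).round(1))
E
```

```text
134 [91, 18, 106] 135 [78, 12, 144] 136 [84, 12, 172] 137 [82, 13, 146] 138 [103, 15, 108] 139 [123, 14, 112] 140 [120, 12, 119] 141 [113, 13, 116] 142 [125, 12, 115] 143 [124, 13, 117] 144 [125, 13, 114] 145 [118, 15, 117] 146 [122, 20, 117] 147 [115, 30, 120] 148 [20, 137, 161] 149 [24, 174, 246] 150 [24, 169, 239] 151 [23, 167, 238] 152 [23, 168, 238] 153 [24, 165, 238] 154 [24, 166, 238] 155 [24, 169, 238] 156 [24, 171, 238] 157 [23, 166, 238] 158 [21, 143, 206] 159 [42, 105, 181] 160 [68, 101, 176] 161 [68, 98, 178] 162 [68, 98, 176] 163 [56, 92, 178] 164 [21, 143, 214] 165 [22, 171, 235] 166 [23, 170, 237] 167 [23, 168, 236] 168 [23, 169, 236] 169 [23, 167, 236] 170 [23, 169, 237] 171 [24, 169, 237] 172 [23, 170, 236] 173 [24, 168, 236] 174 [23, 170, 237] 175 [23, 170, 238] 176 [21, 173, 220] 177 [20, 170, 207] 178 [24, 168, 240] 179 [23, 168, 236] 180 [23, 166, 236] 181 [23, 168, 236] 182 [24, 167, 238] 183 [25, 162, 242] 184 [26, 163, 243] 185 [26, 160, 246] 186 [26, 158, 248] 187 [23, 162, 241] 188 [20, 138, 195] 189 [102, 45, 75] 190 [103, 22, 40] 191 [44, 16, 40] 192 [68, 16, 50] 193 [70, 14, 58] 
176 top [-34.2   1.2 161.5]
178 top [-32.9   1.2 161.5]
180 top [-31.5   1.2 161.5]
188 top [-25.9   1.3 161.5]
189 top [-25.2   1.3 161.5]
136 floor [-60.4   1.3 151. ]
138 floor [-59.    1.3 151. ]
148 floor [-52.    1.3 151. ]
bar [-18.2   1.1 232. ]
bar [-18.1 -15.6 232. ]
bar [-18.   18.2 232. ]
front top edge [-56.9 -19.2 140. ] back [-19.9 -19.9 140. ]
```

Request:
step_arm([
  [0,0,0,0.002,0.0013,0.001,0.5],
  [0,0,0,0.002,0.0013,0.001,0.2],
  [0,0,0,0.002,0.0013,0.001,0.0],
  [0,0,0,0.002,0.0013,0.001,-0.2],
  [0,0,0,0.002,0.0013,0.001,-0.4],
  [0,0,0,0.002,0.0013,0.001,-0.4],
  [0,0,0,0.002,0.0013,0.001,-0.4],
  [0,0,0,0.002,0.0013,0.001,-0.4],
  [0,0,0,0.002,0.0013,0.001,-0.4],
  [0,0,0,0.002,0.0013,0.001,-0.4],
])

```text
time_s: 10.4
tcp_pos: [0.5133, -0.0936, 0.228]
ee_rot: [0.0, -0.106, 0.994, -0.001]
wrist_force: [-1.2, -6.2, 1.0]
gripper_width: 0.416
grip_force: 30.0
```

Run:
```python
from h import *
from cell import manip
o=manip.get_obs();plan(o,[-.007,0,.228]);print(o["grip_force"])
s=manip.snapshot("wrist");i=s["image"];np.savez("w4.npz",**s);cv2.imwrite("pics/w4.png",cv2.resize(i[120:300,130:390],None,fx=3,fy=3))
```

```text
turn [-0.0013  0.0003 -0.0002] shift [-0.0012 -0.0006 -0.    ] now ext [-0.0082  0.0006  0.228 ] F ext [-2.47 -5.78  0.96] w 0.4157937340657253
29.98902382532833
```

View pics/w4.png

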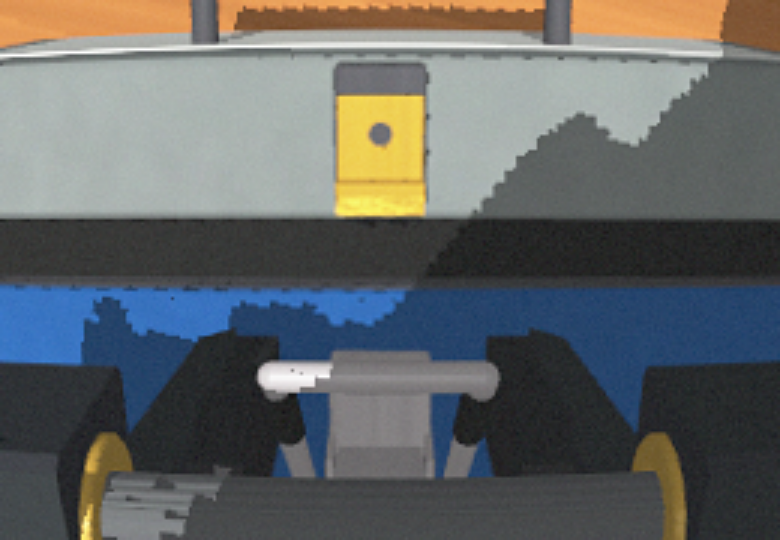

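Gripped: opening is 36.6 mm, fingers outside both legs, bar at crop (378,378) just ahead. Next I plan the bar's arc.

```bash
cat > arc.py <<'E'
from h import *
from scipy.optimize import fsolve
A=np.array([41.5,159.])
def ik(B,ph0=1.6):
    C=lambda p:A+14*np.array([np.cos(p),np.sin(p)])
    p=fsolve(lambda p:np.linalg.norm(C(p[0])-B)-82.6,ph0)[0]; return p,C(p)
def tcp(B,tilt,ph0=1.6,off=6):
    p,C=ik(B,ph0);P=B+14*(C-B)/82.6
    return P+off*np.array([np.sin(tilt),np.cos(tilt)]),p+.25,np.arctan2(B[1]-C[1],C[0]-B[0])
E
python3 - <<'E'
from arc import *
a0=np.degrees(np.arctan2(73,-59.5));n=14
B0=np.array([-18,232.]);T0,th,sl=tcp(B0,0);print(T0,th,sl)
ph=th-.25
for k in range(1,n+1):
    f=k/n;a=np.radians(a0+(170-a0)*f);r=94.2+(88-94.2)*f
    B=A+r*np.array([np.cos(a),np.sin(a)]);t=-.2*f
    T,th,sl=tcp(B,t,ph);ph=th-.25
    print(k,B.round(1),"lever",th.round(2),"slope",sl.round(2),"tilt",round(t,3),"tool dx",((T0-T)[0]/1000).round(4),"dz",((T0-T)[1]/1000).round(4))
E
```

```text
[ -8.22246548 227.98002901] 1.9506283630068815 0.7976433602419364
1 [-21.4 228.6] lever 1.95 slope 0.74 tilt -0.014 tool dx 0.0029 dz 0.0029
2 [-24.5 225. ] lever 1.96 slope 0.68 tilt -0.029 tool dx 0.0056 dz 0.0058
3 [-27.4 221.2] lever 1.96 slope 0.63 tilt -0.043 tool dx 0.0081 dz 0.009
4 [-30.2 217.4] lever 1.97 slope 0.57 tilt -0.057 tool dx 0.0105 dz 0.0122
5 [-32.7 213.4] lever 1.98 slope 0.51 tilt -0.071 tool dx 0.0127 dz 0.0155
6 [-35.  209.3] lever 1.99 slope 0.46 tilt -0.086 tool dx 0.0147 dz 0.0189
7 [-37.1 205.1] lever 2.01 slope 0.4 tilt -0.1 tool dx 0.0166 dz 0.0224
8 [-38.9 200.9] lever 2.02 slope 0.35 tilt -0.114 tool dx 0.0182 dz 0.0259
9 [-40.5 196.5] lever 2.03 slope 0.29 tilt -0.129 tool dx 0.0197 dz 0.0295
10 [-41.9 192.1] lever 2.05 slope 0.24 tilt -0.143 tool dx 0.021 dz 0.0332
11 [-43.1 187.7] lever 2.07 slope 0.18 tilt -0.157 tool dx 0.022 dz 0.0369
12 [-44.  183.2] lever 2.08 slope 0.13 tilt -0.171 tool dx 0.0229 dz 0.0406
13 [-44.7 178.8] lever 2.1 slope 0.08 tilt -0.186 tool dx 0.0236 dz 0.0444
14 [-45.2 174.3] lever 2.12 slope 0.02 tilt -0.2 tool dx 0.0241 dz 0.0481
```

Request:
step_arm([
  [0,-0.014,0,0.003,-0.0005,0.003,-0.4],
  [0,-0.03,0,0.0056,-0.0005,0.006,-0.4],
  [0,-0.043,0,0.008,-0.0005,0.009,-0.4],
  [0,-0.057,0,0.0105,-0.0005,0.0122,-0.4],
  [0,-0.071,0,0.0127,-0.0005,0.0155,-0.4],
  [0,-0.086,0,0.0147,-0.0005,0.019,-0.4],
  [0,-0.1,0,0.0166,-0.0005,0.0224,-0.4],
  [0,-0.114,0,0.0182,-0.0005,0.026,-0.4],
  [0,-0.129,0,0.0197,-0.0005,0.0295,-0.4],
  [0,-0.143,0,0.021,-0.0005,0.0332,-0.4],
])

```text
time_s: 11.7
tcp_pos: [0.4929, -0.0981, 0.1949]
ee_rot: [0.072, -0.105, 0.992, 0.007]
wrist_force: [0.5, -3.8, 4.4]
gripper_width: 0.413
grip_force: 29.9
```

Run:
```python
from h import *
from cell import manip
o=manip.get_obs();plan(o,[-.007,0,.228]);print(o["grip_force"])
s=manip.snapshot("wrist");i=s["image"];np.savez("w5.npz",**s);j=manip.snapshot("scene")["image"]
cv2.imwrite("pics/w5.png",np.hstack([cv2.resize(i[120:300,170:350],None,fx=2.2,fy=2.2),cv2.resize(j[140:230,195:285],None,fx=4.4,fy=4.4)]))
```

```text
turn [-1.100e-03  1.455e-01 -1.000e-04] shift [-0.0266 -0.0004 -0.0296] now ext [-0.029   0.0004  0.1949] F ext [-0.33 -3.81  4.4 ] w 0.413385650967889
29.945269357413054
```

View pics/w5.png

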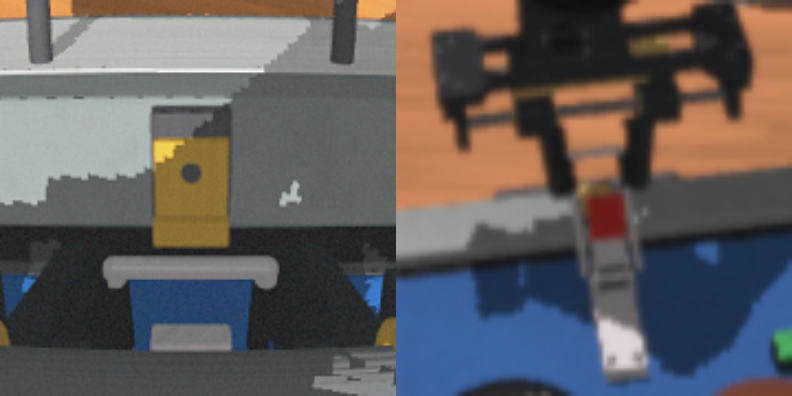

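The loop follows: bar at left crop (190,268), and in the scene crop at (595,153). I'll triangulate it from the two views.

```bash
cat >> h.py <<'E'
def sray(s,u,v):
    C=w2e(-s["R"].T@s["t"]);d=E.T@s["R"].T@np.linalg.inv(s["mtx"])@np.array([u,v,1.]);return C,d
def tri(s,o,wuv,sc,suv):
    p=wray(s,o,*wuv,.30)/1000;q=wray(s,o,*wuv,.10)/1000;C,d=sray(sc,*suv)
    a=(q-p);M=np.array([[a[0],-d[0]],[a[2],-d[2]]]);k=np.linalg.solve(M,(C-p)[[0,2]])
    return ((p+k[0]*a)*1000).round(1),((C+k[1]*d)*1000).round(1)
E
python3 - <<'E'
from h import *
from cell import manip
o=manip.get_obs();s=manip.snapshot("wrist");sc=manip.snapshot("scene");np.savez("sc5.npz",**sc)
g=s["image"][232:252,256].astype(int).sum(1)//3;print(g)
for u in (238,240,242): print(u,sc["image"][168:182,u].astype(int).tolist())
for sv in(174.3,174.8,175.3): print(tri(s,o,(257,242),sc,(240.2,sv)))
E
```

```text
[ 84  54  36  33  80 116 125 128 131 144 141 132 127 122 123  72  64  67
  73  71]
238 [[96, 140, 213], [95, 139, 211], [93, 136, 207], [91, 133, 203], [89, 128, 194], [89, 119, 170], [98, 108, 131], [98, 114, 149], [89, 127, 190], [88, 128, 194], [87, 127, 193], [88, 127, 191], [86, 117, 167], [88, 111, 137]]
240 [[96, 141, 213], [95, 139, 211], [93, 136, 207], [91, 133, 202], [89, 129, 193], [93, 118, 165], [100, 107, 125], [94, 114, 155], [90, 128, 193], [88, 129, 194], [86, 126, 191], [84, 123, 186], [85, 112, 160], [77, 90, 106]]
242 [[96, 140, 213], [95, 139, 211], [93, 136, 207], [91, 133, 202], [89, 126, 189], [93, 113, 153], [101, 109, 131], [91, 117, 163], [89, 129, 194], [88, 129, 194], [86, 126, 190], [82, 118, 177], [72, 96, 137], [53, 70, 88]]
(array([-40. ,   1.4, 193.5]), array([-40. ,   2.6, 193.5]))
(array([-39.2,   1.4, 192.3]), array([-39.2,   2.4, 192.3]))
(array([-38.5,   1.4, 191.1]), array([-38.5,   2.3, 191.1]))
```

Run:
```python
from arc import *
T0=np.array([-29.2,194.8]);t0=-.143
c,s=np.cos(t0),np.sin(t0)
ph=1.8
pts=[(-43.1,187.7,-.157),(-44,183.2,-.171),(-44.7,178.8,-.186),(-45.2,174.3,-.2),(-45.4,171,-.2),(-45.4,168,-.2),(-45.2,165,-.2),(-45,162,-.2),(-45,159,-.2),(-45,156,-.2),(-45,154.5,-.2)]
for x,z,t in pts:
    T,th,sl=tcp(np.array([x,z]),t,ph);ph=th-.25
    d=T-T0
    # tool x axis=(-c, +s*?) : Ry(t)@(-1,0,0)=(-c,0,s);  tool z=(-s,0,-c)
    print((x,z),"lever",th.round(2),"slope",sl.round(2),"turn",round(t-t0,3),"shift",((-c*d[0]+s*d[1])/1000).round(4),((-s*d[0]-c*d[1])/1000).round(4),"tcp",T.round(1))
```

```text
(-43.1, 187.7) lever 2.07 slope 0.18 turn -0.014 shift 0.0016 0.0035 tcp [-30.3 191.1]
(-44, 183.2) lever 2.08 slope 0.13 turn -0.028 shift 0.003 0.0071 tcp [-31.1 187.3]
(-44.7, 178.8) lever 2.1 slope 0.08 turn -0.043 shift 0.0042 0.0107 tcp [-31.9 183.6]
(-45.2, 174.3) lever 2.12 slope 0.02 turn -0.057 shift 0.0053 0.0143 tcp [-32.4 179.9]
(-45.4, 171) lever 2.13 slope -0.02 turn -0.057 shift 0.0059 0.017 tcp [-32.6 177.1]
(-45.4, 168) lever 2.14 slope -0.05 turn -0.057 shift 0.0063 0.0195 tcp [-32.6 174.6]
(-45.2, 165) lever 2.14 slope -0.09 turn -0.057 shift 0.0064 0.022 tcp [-32.4 172.1]
(-45, 162) lever 2.15 slope -0.12 turn -0.057 shift 0.0067 0.0245 tcp [-32.3 169.6]
(-45, 159) lever 2.18 slope -0.16 turn -0.057 shift 0.0071 0.027 tcp [-32.4 167.1]
(-45, 156) lever 2.22 slope -0.19 turn -0.057 shift 0.0075 0.0295 tcp [-32.5 164.6]
(-45, 154.5) lever 2.24 slope -0.21 turn -0.057 shift 0.0078 0.0307 tcp [-32.5 163.3]
```

Request:
step_arm([
  [0,-0.014,0,0.0016,0,0.0035,-0.4],
  [0,-0.028,0,0.003,0,0.0071,-0.4],
  [0,-0.043,0,0.0042,0,0.0107,-0.4],
  [0,-0.057,0,0.0053,0,0.0143,-0.4],
  [0,-0.057,0,0.0059,0,0.017,-0.4],
  [0,-0.057,0,0.0063,0,0.0195,-0.4],
  [0,-0.057,0,0.0064,0,0.0205,-0.4],
  [0,-0.057,0,0.0064,0,0.022,-0.4],
  [0,-0.057,0,0.0064,0,0.022,-0.4],
  [0,-0.057,0,0.0064,0,0.022,-0.4],
])

```text
time_s: 13.15
tcp_pos: [0.4893, -0.0987, 0.1715]
ee_rot: [0.099, -0.105, 0.989, 0.011]
wrist_force: [-0.6, -6.2, 3.7]
gripper_width: 0.414
grip_force: 30.0
```

Run:
```python
from h import *
from cell import manip
o=manip.get_obs();plan(o,[-.0324,0.0004,.1721],-.2);print(o["grip_force"])
s=manip.snapshot("wrist");i=s["image"];np.savez("w6.npz",**s);sc=manip.snapshot("scene");np.savez("sc6.npz",**sc);j=sc["image"]
cv2.imwrite("pics/w6.png",np.hstack([cv2.resize(i[150:290,187:327],None,fx=2.8,fy=2.8),cv2.resize(j[145:215,205:275],None,fx=5.6,fy=5.6)]))
```

```text
turn [ 0.0002 -0.0004 -0.0001] shift [-0.0004 -0.0002 -0.0005] now ext [-0.0327  0.0006  0.1715] F ext [-1.89 -5.91  3.65] w 0.4138286282786355
30.002667903900146
```

View pics/w6.png

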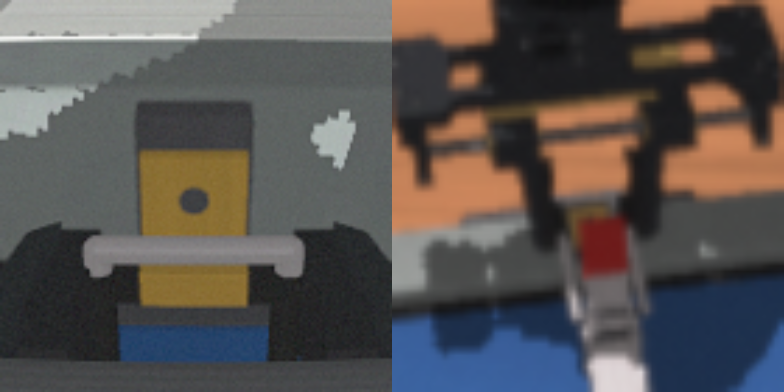

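Left: the bar (crop rows 236–266) lies across the keeper, in front of its back edge (row 305). The keeper's front edge is at row 150.

Run:
```python
from h import *
from cell import manip
o=manip.get_obs();s=np.load("w6.npz");sc=np.load("sc6.npz")
hsv=cv2.cvtColor(s["image"],cv2.COLOR_BGR2HSV)
print([(v,hsv[v,265].tolist()) for v in range(232,266)])
print("lip back",wray(s,o,257,259,.1615).round(1),"floor front",wray(s,o,257,203.6,.151).round(1))
for z in(.162,.165,.168): print("bar",wray(s,o,257,239.5,z).round(1))
print([sc["image"][v,240].tolist() for v in range(174,184)])
for v in(178.5,179.5,180.5):print(tri(s,o,(257,239.5),sc,(240,v)))
```

```text
[(232, [20, 156, 139]), (233, [21, 166, 137]), (234, [11, 50, 122]), (235, [110, 6, 121]), (236, [150, 6, 127]), (237, [170, 6, 130]), (238, [150, 4, 133]), (239, [162, 9, 142]), (240, [10, 6, 139]), (241, [0, 6, 127]), (242, [0, 2, 123]), (243, [150, 2, 126]), (244, [20, 65, 122]), (245, [20, 147, 128]), (246, [20, 158, 131]), (247, [20, 152, 129]), (248, [20, 160, 143]), (249, [21, 164, 140]), (250, [21, 161, 136]), (251, [20, 158, 136]), (252, [20, 163, 139]), (253, [20, 164, 138]), (254, [20, 166, 134]), (255, [21, 162, 140]), (256, [21, 164, 137]), (257, [20, 168, 140]), (258, [20, 147, 137]), (259, [20, 109, 105]), (260, [103, 28, 64]), (261, [98, 17, 61]), (262, [105, 9, 59]), (263, [105, 16, 63]), (264, [150, 17, 61]), (265, [45, 15, 67])]
lip back [-26.3   1.5 161.5] floor front [-53.7   1.5 151. ]
bar [-39.2   1.5 162. ]
bar [-41.3   1.5 165. ]
bar [-43.5   1.5 168. ]
[[86, 126, 190], [89, 130, 196], [89, 130, 197], [87, 127, 192], [87, 120, 175], [94, 108, 136], [90, 91, 99], [58, 70, 81], [49, 78, 98], [43, 66, 92]]
(array([-45.4,   1.5, 170.8]), array([-45.4,   2.1, 170.8]))
(array([-43.8,   1.5, 168.4]), array([-43.8,   1.8, 168.4]))
(array([-42.1,   1.5, 166.1]), array([-42.1,   1.5, 166.1]))
```

Request:
step_arm([
  [0,-0.02,0,0.0002,0,0.001,-0.4],
  [0,-0.04,0,0.0004,0,0.002,-0.4],
  [0,-0.06,0,0.0006,0,0.003,-0.4],
  [0,-0.08,0,0.0008,0,0.004,-0.4],
  [0,-0.1,0,0.001,0,0.005,-0.4],
  [0,-0.1,0,0.0012,0,0.006,-0.4],
  [0,-0.1,0,0.0014,0,0.007,-0.4],
  [0,-0.1,0,0.0016,0,0.0078,-0.4],
  [0,-0.1,0,0.0016,0,0.0078,-0.4],
  [0,-0.1,0,0.0016,0,0.0078,-0.4],
])

```text
time_s: 14.5
tcp_pos: [0.4896, -0.0987, 0.1637]
ee_rot: [0.149, -0.105, 0.983, 0.016]
wrist_force: [0.5, -5.5, 3.5]
gripper_width: 0.414
grip_force: 30.0
```

```bash
cat >> h.py <<'E'
def look(tag):
    from cell import manip
    o=manip.get_obs();plan(o,[-.0325,0.0004,.160],-.3)
    s=manip.snapshot("wrist");sc=manip.snapshot("scene");np.savez("w"+tag,**s);np.savez("sc"+tag,**sc)
    h=cv2.cvtColor(s["image"],cv2.COLOR_BGR2HSV);b=h[195:275,249:266:4,1].mean(1)
    r=[v for v in range(80) if b[v]<60];print("grey rows",[195+v for v in r])
    h=sc["image"][170:190,238:244].astype(int);print("scene R-B",dict(zip(range(170,190),(h[...,2]-h[...,0]).mean(1).round().astype(int).tolist())))
    return o,s,sc
E
python3 - <<'E'
from h import *
o,s,sc=look("7")
for z in (.155,.160,.165): print(z,[(v,wray(s,o,257,v,z)[0].round(1)) for v in(235,240,245)])
E
```

```text
turn [-0.0001  0.0004 -0.0003] shift [ 0.0012 -0.0002  0.0036] now ext [-0.0324  0.0006  0.1637] F ext [-0.62 -5.46  3.46] w 0.4143188432510107
grey rows [195, 196, 197, 198, 199, 200, 201, 202, 203, 204, 205, 206, 207, 208, 209, 234, 235, 236, 237, 238, 239, 240, 241, 242, 243, 267]
scene R-B {170: 78, 171: 107, 172: 106, 173: 103, 174: 104, 175: 107, 176: 108, 177: 106, 178: 104, 179: 98, 180: 70, 181: 16, 182: 15, 183: 62, 184: 112, 185: 109, 186: 91, 187: 88, 188: 86, 189: 83}
0.155 [(235, np.float64(-42.3)), (240, np.float64(-39.0)), (245, np.float64(-35.7))]
0.16 [(235, np.float64(-46.5)), (240, np.float64(-43.4)), (245, np.float64(-40.2))]
0.165 [(235, np.float64(-50.7)), (240, np.float64(-47.7)), (245, np.float64(-44.7))]
```

Run:
```python
from h import *
from cell import manip
o=manip.get_obs();s=np.load("w7.npz");sc=np.load("sc7.npz")
for v in(181.2,181.6,182):print(tri(s,o,(257,238.7),sc,(240.5,v)))
print("lip back",wray(s,o,257,266.5,.1615).round(1),"floor front",wray(s,o,257,209.5,.151).round(1))
```

```text
(array([-44.5,   1.5, 160.3]), array([-44.5,   3.1, 160.3]))
(array([-43.7,   1.5, 159.5]), array([-43.7,   3. , 159.5]))
(array([-43. ,   1.5, 158.6]), array([-43. ,   2.9, 158.6]))
lip back [-26.9   1.5 161.5] floor front [-54.6   1.5 151. ]
```

The fingertips would reach the drawer top before the bar is low enough, so I'll re-grip 5 mm higher.

Request:
step_arm([
  [0,0,0,0,0,0,-0.1],
  [0,0,0,0,0,0,0.1],
  [0,0,0,0,0,0,0.1],
  [0,0,0,0,0,-0.0025,0.1],
  [0,0,0,0,0,-0.005,0.1],
  [0,0,0,0,0,-0.005,-0.1],
  [0,0,0,0,0,-0.005,-0.4],
  [0,0,0,0,0,-0.005,-0.4],
  [0,0,0,0,0,-0.005,-0.4],
  [0,0,0,0,0,-0.005,-0.4],
])

```text
time_s: 15.85
tcp_pos: [0.4882, -0.0991, 0.1687]
ee_rot: [0.149, -0.105, 0.983, 0.016]
wrist_force: [-0.6, -4.2, -0.7]
gripper_width: 0.412
grip_force: 30.0
```

Run:
```python
from h import *
o,s,sc=look("8")
for v in(181.2,181.6,182):print(tri(s,o,(257,238.7),sc,(240.5,v)))
```

```text
turn [-0.0005  0.0001  0.0001] shift [0.0012 0.     0.0088] now ext [-0.0339  0.0004  0.1687] F ext [-1.5  -3.93 -0.71] w 0.41245207505669823
grey rows [195, 196, 197, 198, 199, 200, 201, 202, 203, 204, 205, 206, 229, 230, 231, 232, 233, 234, 235, 236, 237, 238]
scene R-B {170: 113, 171: 110, 172: 107, 173: 102, 174: 104, 175: 107, 176: 108, 177: 106, 178: 104, 179: 98, 180: 70, 181: 16, 182: 13, 183: 61, 184: 115, 185: 108, 186: 92, 187: 89, 188: 87, 189: 84}
(array([-43. ,   1.3, 161.9]), array([-43. ,   3. , 161.9]))
(array([-42.3,   1.3, 161.1]), array([-42.3,   2.9, 161.1]))
(array([-41.5,   1.3, 160.2]), array([-41.5,   2.7, 160.2]))
```

Request:
step_arm([
  [0,0,0,0.0002,0,0.0006,-0.4],
  [0,0,0,0.0004,0,0.0012,-0.4],
  [0,0,0,0.0006,0,0.0018,-0.4],
  [0,0,0,0.0008,0,0.0024,-0.4],
  [0,0,0,0.001,0,0.003,-0.4],
  [0,0,0,0.0011,0,0.0035,-0.4],
  [0,0,0,0.0012,0,0.0039,-0.4],
  [0,0,0,0.0013,0,0.0043,-0.4],
  [0,0,0,0.0013,0,0.0043,-0.4],
  [0,0,0,0.0013,0,0.0043,-0.4],
])

```text
time_s: 17.2
tcp_pos: [0.4884, -0.099, 0.1644]
ee_rot: [0.149, -0.105, 0.983, 0.016]
wrist_force: [1.8, -4.9, 2.8]
gripper_width: 0.415
grip_force: 30.0
```

Run:
```python
from h import *
o,s,sc=look("9")
for v in(182.5,183,183.5):print(v,tri(s,o,(257,233.5),sc,(240.5,v)))
for z in (.1535,.156): print(z,[(v,wray(s,o,257,v,z)[0].round(1)) for v in(232,234,236)])
```

```text
turn [-0.0006  0.0008  0.0002] shift [ 0.0002 -0.0001  0.0046] now ext [-0.0336  0.0005  0.1644] F ext [ 0.77 -5.19  2.81] w 0.41506610066167143
grey rows [195, 196, 197, 198, 199, 200, 201, 202, 203, 204, 205, 206, 207, 208, 209, 210, 229, 230, 231, 232, 233, 234, 235, 236, 237, 238]
scene R-B {170: 103, 171: 110, 172: 107, 173: 103, 174: 104, 175: 107, 176: 108, 177: 106, 178: 104, 179: 98, 180: 72, 181: 31, 182: 36, 183: 67, 184: 120, 185: 114, 186: 97, 187: 93, 188: 91, 189: 88}
182.5 (array([-44.1,   1.3, 155.3]), array([-44.1,   2.9, 155.3]))
183 (array([-43.2,   1.3, 154.2]), array([-43.2,   2.8, 154.2]))
183.5 (array([-42.3,   1.3, 153.1]), array([-42.3,   2.6, 153.1]))
0.1535 [(232, np.float64(-43.6)), (234, np.float64(-42.3)), (236, np.float64(-41.0))]
0.156 [(232, np.float64(-45.6)), (234, np.float64(-44.4)), (236, np.float64(-43.1))]
```

Request:
step_arm([
  [0,0,0,0.0001,0,0.0003,-0.4],
  [0,0,0,0.0002,0,0.0006,-0.4],
  [0,0,0,0.0003,0,0.0009,-0.4],
  [0,0,0,0.0004,0,0.0012,-0.4],
  [0,0,0,0.0004,0,0.0012,-0.4],
  [0,0,0,0.0004,0,0.0012,-0.4],
  [0,0,0,0.0004,0,0.0012,-0.4],
  [0,0,0,0.0004,0,0.0012,-0.4],
  [0,0,0,0.0004,0,0.0012,-0.4],
  [0,0,0,0.0004,0,0.0012,-0.4],
])

```text
time_s: 18.55
tcp_pos: [0.4885, -0.0991, 0.1641]
ee_rot: [0.15, -0.105, 0.983, 0.015]
wrist_force: [-1.8, -4.7, 12.7]
gripper_width: 0.413
grip_force: 30.0
```

Run:
```python
from h import *
o,s,sc=look("10")
```

```text
turn [-0.0013  0.0019  0.0006] shift [ 0.0002 -0.      0.0042] now ext [-0.0336  0.0004  0.1641] F ext [-2.75 -4.19 12.67] w 0.4130607881825193
grey rows [195, 196, 197, 198, 199, 200, 201, 202, 203, 204, 205, 206, 207, 208, 209, 210, 229, 230, 231, 232, 233, 234, 235, 236, 237, 238, 268]
scene R-B {170: 98, 171: 109, 172: 107, 173: 103, 174: 104, 175: 107, 176: 108, 177: 106, 178: 104, 179: 98, 180: 72, 181: 32, 182: 40, 183: 74, 184: 124, 185: 113, 186: 97, 187: 93, 188: 91, 189: 88}
```

Floor felt (12.7 N), so the bar is on the keeper floor. I'll lift 1.2 mm off the push and draw towards the wall.

Request:
step_arm([
  [0,0,0,-0.0004,0,-0.0012,-0.4],
  [0,0,0,-0.0011,0,-0.001,-0.4],
  [0,0,0,-0.0018,0,-0.0008,-0.4],
  [0,0,0,-0.0026,0,-0.0005,-0.4],
  [0,0,0,-0.0033,0,-0.0003,-0.4],
  [0,0,0,-0.004,0,-0.0001,-0.4],
  [0,0,0,-0.0047,0,0.0001,-0.4],
  [0,0,0,-0.0052,0,0.0003,-0.4],
  [0,0,0,-0.0052,0,0.0003,-0.4],
  [0,0,0,-0.0052,0,0.0003,-0.4],
])

```text
time_s: 19.9
tcp_pos: [0.4924, -0.0981, 0.1643]
ee_rot: [0.148, -0.105, 0.983, 0.016]
wrist_force: [-5.8, -7.9, 7.3]
gripper_width: 0.414
grip_force: 30.0
```

Run:
```python
from h import *
o,s,sc=look("11")
for z in (.1535,.1545): print(z,[(v,wray(s,o,257,v,z)[0].round(1)) for v in(232,234,236)])
```

```text
turn [-0.0004 -0.0013  0.0005] shift [ 0.0041 -0.0001  0.0032] now ext [-0.0295  0.0005  0.1643] F ext [-7.33 -6.54  7.32] w 0.4139318777417977
grey rows [195, 196, 197, 198, 199, 200, 201, 202, 203, 229, 230, 231, 232, 233, 234, 235, 236, 237, 238, 263]
scene R-B {170: 46, 171: 91, 172: 105, 173: 103, 174: 104, 175: 107, 176: 108, 177: 106, 178: 105, 179: 99, 180: 75, 181: 34, 182: 44, 183: 48, 184: 53, 185: 92, 186: 125, 187: 108, 188: 88, 189: 74}
0.1535 [(232, np.float64(-39.6)), (234, np.float64(-38.3)), (236, np.float64(-37.0))]
0.1545 [(232, np.float64(-40.4)), (234, np.float64(-39.1)), (236, np.float64(-37.9))]
```

Request:
step_arm([
  [0,0,0,-0.0002,0,-0.0008,-0.4],
  [0,0,0,-0.0005,0,-0.0007,-0.4],
  [0,0,0,-0.0008,0,-0.0006,-0.4],
  [0,0,0,-0.0011,0,-0.0005,-0.4],
  [0,0,0,-0.0014,0,-0.0004,-0.4],
  [0,0,0,-0.0017,0,-0.0003,-0.4],
  [0,0,0,-0.002,0,-0.0002,-0.4],
  [0,0,0,-0.0022,0,-0.0001,-0.4],
  [0,0,0,-0.0022,0,-0.0001,-0.4],
  [0,0,0,-0.0022,0,-0.0001,-0.4],
])

```text
time_s: 21.25
tcp_pos: [0.4945, -0.0976, 0.1646]
ee_rot: [0.148, -0.105, 0.983, 0.016]
wrist_force: [-1.9, -7.9, 1.7]
gripper_width: 0.413
grip_force: 30.0
```

Run:
```python
from h import *
o,s,sc=look("12")
for z in (.1535,.1545): print(z,[(v,wray(s,o,257,v,z)[0].round(1)) for v in(232,234,236)])
b=cv2.cvtColor(s["image"],cv2.COLOR_BGR2HSV)[195:275,249:266:4].mean(1).round().astype(int);print([(195+i,*x.tolist()) for i,x in enumerate(b) if i>38 ])
```

```text
turn [ 0.0001 -0.0017  0.0002] shift [ 0.0062 -0.0002  0.0029] now ext [-0.0274  0.0006  0.1646] F ext [-3.49 -7.35  1.71] w 0.4128343268989993
grey rows [195, 196, 197, 198, 199, 229, 230, 231, 232, 233, 234, 235, 236, 237, 238]
scene R-B {170: 22, 171: 70, 172: 103, 173: 103, 174: 104, 175: 107, 176: 108, 177: 107, 178: 104, 179: 99, 180: 75, 181: 34, 182: 44, 183: 50, 184: 51, 185: 56, 186: 60, 187: 91, 188: 130, 189: 127}
0.1535 [(232, np.float64(-37.2)), (234, np.float64(-36.0)), (236, np.float64(-34.7))]
0.1545 [(232, np.float64(-38.1)), (234, np.float64(-36.8)), (236, np.float64(-35.5))]
[(234, 136, 8, 149), (235, 131, 7, 138), (236, 61, 5, 134), (237, 143, 6, 132), (238, 18, 56, 133), (239, 20, 140, 139), (240, 21, 162, 138), (241, 20, 157, 136), (242, 20, 157, 138), (243, 20, 157, 137), (244, 21, 158, 136), (245, 20, 160, 137), (246, 20, 154, 138), (247, 20, 158, 136), (248, 21, 161, 144), (249, 20, 162, 145), (250, 21, 169, 142), (251, 21, 162, 144), (252, 21, 157, 144), (253, 21, 157, 145), (254, 21, 159, 143), (255, 21, 158, 144), (256, 21, 160, 145), (257, 21, 162, 145), (258, 21, 157, 142), (259, 19, 112, 110), (260, 112, 68, 75), (261, 108, 133, 92), (262, 107, 166, 106), (263, 107, 165, 110), (264, 107, 168, 113), (265, 107, 163, 114), (266, 107, 158, 112), (267, 108, 161, 110), (268, 107, 168, 109), (269, 107, 162, 112), (270, 107, 166, 109), (271, 108, 158, 112), (272, 107, 161, 111), (273, 107, 166, 111), (274, 107, 158, 111)]
```

Request:
step_arm([
  [0,0,0,-0.0003,0,0.0001,-0.4],
  [0,0,0,-0.0006,0,0.0002,-0.4],
  [0,0,0,-0.0009,0,0.0003,-0.4],
  [0,0,0,-0.0012,0,0.0004,-0.4],
  [0,0,0,-0.0015,0,0.0005,-0.4],
  [0,0,0,-0.0018,0,0.0006,-0.4],
  [0,0,0,-0.0019,0,0.0006,-0.4],
  [0,0,0,-0.0019,0,0.0006,-0.4],
  [0,0,0,-0.0019,0,0.0006,-0.4],
  [0,0,0,-0.0019,0,0.0006,-0.4],
])

```text
time_s: 22.6
tcp_pos: [0.4965, -0.0972, 0.1645]
ee_rot: [0.148, -0.105, 0.983, 0.016]
wrist_force: [-1.1, -7.1, 2.6]
gripper_width: 0.41
grip_force: 30.0
```

Run:
```python
from h import *
o,s,sc=look("13")
b=cv2.cvtColor(s["image"],cv2.COLOR_BGR2HSV)[195:275,249:266:4].mean(1).round().astype(int);print([(195+i,*x[1:].tolist()) for i,x in enumerate(b) if 40<i<68 ])
print("bar",wray(s,o,257,233.7,.154).round(1),[(v,wray(s,o,257,v,.1615)[0].round(1)) for v in (240,242,244,246,255,257)])
```

```text
turn [ 0.0001 -0.0017  0.0002] shift [ 0.0081 -0.0002  0.0022] now ext [-0.0254  0.0006  0.1645] F ext [-2.61 -6.73  2.6 ] w 0.41004586758457223
grey rows [195, 196, 229, 230, 231, 232, 233, 234, 235, 236, 237, 238, 257, 258]
scene R-B {170: 10, 171: 46, 172: 88, 173: 101, 174: 104, 175: 107, 176: 108, 177: 106, 178: 105, 179: 99, 180: 75, 181: 34, 182: 44, 183: 50, 184: 52, 185: 56, 186: 55, 187: 54, 188: 48, 189: 48}
[(236, 7, 138), (237, 8, 134), (238, 20, 127), (239, 121, 135), (240, 164, 138), (241, 157, 138), (242, 156, 138), (243, 159, 137), (244, 158, 138), (245, 156, 145), (246, 159, 146), (247, 160, 145), (248, 163, 145), (249, 157, 147), (250, 158, 146), (251, 159, 146), (252, 161, 145), (253, 159, 147), (254, 162, 146), (255, 157, 144), (256, 118, 117), (257, 32, 67), (258, 59, 80), (259, 167, 101), (260, 162, 107), (261, 165, 111), (262, 161, 115)]
bar [-34.6   1.5 154. ] [(240, np.float64(-36.9)), (242, np.float64(-35.7)), (244, np.float64(-34.4)), (246, np.float64(-33.2)), (255, np.float64(-27.2)), (257, np.float64(-25.8))]
```

Request:
step_arm([
  [0,0,0,-0.0002,0,0.0001,-0.4],
  [0,0,0,-0.0004,0,0.0001,-0.4],
  [0,0,0,-0.0006,0,0.0002,-0.4],
  [0,0,0,-0.0008,0,0.0002,-0.4],
  [0,0,0,-0.001,0,0.0003,-0.4],
  [0,0,0,-0.0012,0,0.0003,-0.4],
  [0,0,0,-0.0014,0,0.0004,-0.4],
  [0,0,0,-0.0014,0,0.0004,-0.4],
  [0,0,0,-0.0014,0,0.0004,-0.4],
  [0,0,0,-0.0014,0,0.0004,-0.4],
])

```text
time_s: 23.95
tcp_pos: [0.4978, -0.0969, 0.1645]
ee_rot: [0.148, -0.105, 0.983, 0.016]
wrist_force: [-1.7, -7.3, 0.7]
gripper_width: 0.415
grip_force: 30.0
```

Run:
```python
from h import *
o,s,sc=look("14")
b=cv2.cvtColor(s["image"],cv2.COLOR_BGR2HSV)[195:275,249:266:4].mean(1).round().astype(int);print([(195+i,*x[1:].tolist()) for i,x in enumerate(b) if 40<i<68 ])
```

```text
turn [ 0.0002 -0.0019  0.0002] shift [ 0.0095 -0.0002  0.0018] now ext [-0.024   0.0006  0.1645] F ext [-3.19 -6.81  0.66] w 0.4152517989392494
grey rows [229, 230, 231, 232, 233, 234, 235, 236, 237, 238, 255, 256]
scene R-B {170: 12, 171: 22, 172: 68, 173: 99, 174: 104, 175: 107, 176: 108, 177: 106, 178: 104, 179: 99, 180: 75, 181: 34, 182: 44, 183: 50, 184: 52, 185: 56, 186: 55, 187: 54, 188: 47, 189: 25}
[(236, 7, 138), (237, 6, 133), (238, 19, 130), (239, 121, 137), (240, 164, 140), (241, 161, 139), (242, 157, 139), (243, 160, 149), (244, 162, 148), (245, 161, 146), (246, 159, 146), (247, 160, 147), (248, 161, 146), (249, 158, 147), (250, 158, 148), (251, 162, 146), (252, 162, 148), (253, 160, 147), (254, 133, 121), (255, 40, 67), (256, 35, 71), (257, 116, 90), (258, 168, 108), (259, 168, 111), (260, 162, 116), (261, 164, 117), (262, 163, 113)]
```

Request:
step_arm([
  [0,0,0,-0.0003,0,0.0001,-0.4],
  [0,0,0,-0.0006,0,0.0002,-0.4],
  [0,0,0,-0.0009,0,0.0003,-0.4],
  [0,0,0,-0.0012,0,0.0003,-0.4],
  [0,0,0,-0.0014,0,0.0004,-0.4],
  [0,0,0,-0.0016,0,0.0005,-0.4],
  [0,0,0,-0.0018,0,0.0005,-0.4],
  [0,0,0,-0.0018,0,0.0005,-0.4],
  [0,0,0,-0.0018,0,0.0005,-0.4],
  [0,0,0,-0.0018,0,0.0005,-0.4],
])

```text
time_s: 25.3
tcp_pos: [0.4989, -0.0966, 0.1643]
ee_rot: [0.147, -0.105, 0.983, 0.016]
wrist_force: [-7.1, -10.0, 3.8]
gripper_width: 0.415
grip_force: 30.0
```

```bash
cat >> h.py <<'E'
def prof(s):
    b=cv2.cvtColor(s["image"],cv2.COLOR_BGR2HSV)[225:262,249:266:4].mean(1).round().astype(int);print([(225+i,*x[1:].tolist()) for i,x in enumerate(b)])
E
python3 - <<'E'
from h import *
o,s,sc=look("15");prof(s)
E
```

```text
turn [ 0.0004 -0.0037  0.0003] shift [ 0.0104 -0.0002  0.0014] now ext [-0.0229  0.0006  0.1643] F ext [-9.04 -8.33  3.77] w 0.4152946837881343
grey rows [229, 230, 231, 232, 233, 234, 235, 236, 237, 254, 255]
scene R-B {170: 24, 171: 12, 172: 54, 173: 93, 174: 103, 175: 107, 176: 108, 177: 106, 178: 105, 179: 100, 180: 79, 181: 36, 182: 42, 183: 49, 184: 50, 185: 56, 186: 55, 187: 54, 188: 49, 189: 32}
[(225, 161, 147), (226, 161, 147), (227, 162, 149), (228, 121, 141), (229, 30, 131), (230, 7, 135), (231, 5, 138), (232, 5, 142), (233, 7, 149), (234, 5, 150), (235, 5, 143), (236, 8, 138), (237, 10, 138), (238, 83, 137), (239, 156, 139), (240, 156, 139), (241, 158, 139), (242, 160, 145), (243, 160, 148), (244, 161, 146), (245, 158, 145), (246, 160, 146), (247, 157, 147), (248, 156, 148), (249, 159, 146), (250, 161, 146), (251, 164, 147), (252, 160, 150), (253, 161, 148), (254, 44, 79), (255, 35, 72), (256, 117, 88), (257, 160, 108), (258, 166, 111), (259, 167, 112), (260, 165, 114), (261, 169, 113)]
```

Seated: drag jumped from 3 to 9 N after the bar had gone about 4 mm past where the lip tip would have stopped it. I'll let go and retreat.

Request:
step_arm([
  [0,0,0,0.0002,0,0,-0.4],
  [0,0,0,0.0002,0,0,-0.2],
  [0,0,0,0.0002,0,0,0.1],
  [0,0,0,0.0002,0,0,0.1],
  [0,0,0,0.0002,0,0,0.1],
  [0,0,0,0.0002,0,-0.01,0.1],
  [0,0,0,0.0002,0,-0.03,0.1],
  [0,0,0,0.0002,0,-0.06,0.1],
  [0,0,0,0.0002,0,-0.1,0.1],
  [0,0,0,0.0002,0,-0.1,-0.5],
])

```text
time_s: 26.65
tcp_pos: [0.4714, -0.1029, 0.2634]
ee_rot: [0.151, -0.105, 0.983, 0.014]
wrist_force: [0.6, 0.6, -0.9]
gripper_width: 0.462
grip_force: 0.0
```

Run:
```python
from h import *
o,s,sc=look("16");t=np.load("top2.npz")
from cell import manip
t=manip.snapshot("top");np.savez("top16",**t)
W=cloud(sc);e=(W-O)@E;hsv=cv2.cvtColor(sc["image"],cv2.COLOR_BGR2HSV)
m=((hsv[...,0]<6)|(hsv[...,0]>174))&(hsv[...,1]>150)&(abs(e[...,1])<.02)&(e[...,2]>.16)&(e[...,0]<.1)&(e[...,0]>-.05)
q=e[m]*1000;print("red",len(q),np.percentile(q,[5,50,95],axis=0).round(1).tolist())
i=s["image"];cv2.imwrite("pics/w16.png",np.hstack([i[:,100:410],cv2.resize(sc["image"][140:210,205:275],(384,384))]))
```

```text
turn [-0.0038  0.0041  0.001 ] shift [0.0132 0.0005 0.1042] now ext [-0.0511  0.0003  0.2634] F ext [ 0.73  0.51 -0.87] w 0.46151555258521915
grey rows [195, 196, 197, 198, 199, 200, 201, 202, 219, 220, 221, 222, 223, 224, 225, 226, 227, 228, 229, 230, 231, 232, 233, 234, 235, 236, 237, 238, 239, 240, 241, 242, 243, 244, 245, 246, 247, 248, 249, 250, 251, 252, 253, 254, 255, 256, 257, 258, 259, 260, 261, 262, 263, 264, 265, 266, 267, 268, 269, 270, 271, 272, 273, 274]
scene R-B {170: 114, 171: 110, 172: 107, 173: 103, 174: 104, 175: 107, 176: 108, 177: 106, 178: 105, 179: 100, 180: 79, 181: 37, 182: 42, 183: 49, 184: 51, 185: 56, 186: 55, 187: 54, 188: 50, 189: 31}
red 42 [[54.4, -10.4, 201.5], [57.3, -0.4, 213.7], [60.4, 8.3, 218.9]]
```

View pics/w16.png

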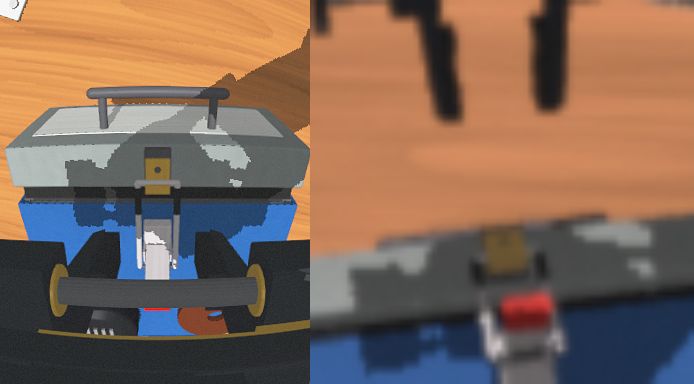

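Left: the bar is at pixel (171,184) across the brass keeper (rows 146–195). The lever tip is red at (157,308), with 3D point (57,214) mm, so the lever is at about 1.22 rad. That puts the bar at x≈-31.7 with z≈154, which is consistent with being seated.

Run:
```python
from h import *
from cell import manip
s=np.load("w16.npz");o=manip.get_obs()
print("bar",wray(s,o,257,184,.154).round(1),wray(s,o,257,184,.164).round(1),"lip back",wray(s,o,257,195,.1615).round(1))
plan(o,[.022,0.0006,.265],0)
```

```text
bar [-33.6   2.  154. ] [-39.4   2.  164. ] lip back [-27.8   2.  161.5]
turn [1.00e-03 2.99e-01 1.00e-04] shift [-0.0717 -0.0004  0.0167] now ext [-0.0514  0.001   0.2598] F ext [-0.68  0.36 -0.51] w 0.326158950298387
```

Request:
step_arm([
  [0,0.08,0,-0.018,0,0.003,-1],
  [0,0.16,0,-0.036,0,0.007,-1],
  [0,0.24,0,-0.054,0,0.012,-1],
  [0,0.3,0,-0.072,0,0.0167,-1],
  [0,0.3,0,-0.072,0,0.0167,-1],
  [0,0.3,0,-0.072,0,0.0167,-1],
  [0,0.3,0,-0.072,0,0.0167,-1],
  [0,0.3,0,-0.072,0,0.0167,-1],
  [0,0.3,0,-0.072,0,0.0167,-1],
  [0,0.3,0,-0.072,0,0.0167,-1],
])

```text
time_s: 28.05
tcp_pos: [0.5432, -0.0871, 0.2659]
ee_rot: [0.0, -0.106, 0.994, -0.0]
wrist_force: [-0.1, 0.3, -0.0]
gripper_width: 0.004
grip_force: 0.0
```

Run:
```python
from h import *
from cell import manip
o=manip.get_obs();plan(o,[.034,0.0006,.222],0)
p=w2e(o["tcp_pos"])*1000
A=np.array([41.5,159.])
for th in np.arange(1.3,-.06,-.1):
    r=48;c,s=np.cos(th),np.sin(th);k=A+r*np.array([c,s])+4.5*np.array([-s,c])
    T=k+[-9,17];print(th.round(1),T.round(1),"shift x",((p[0]-T[0])/1000).round(4),"z",((p[2]-T[1])/1000).round(4))
```

```text
turn [-0.0001  0.0002  0.    ] shift [-0.0116 -0.      0.0439] now ext [0.0224 0.0006 0.2659] F ext [-0.03  0.36 -0.02] w 0.003571535251813263
1.3 [ 41.  223.5] shift x -0.0186 z 0.0425
1.2 [ 45.7 222.4] shift x -0.0233 z 0.0435
1.1 [ 50.3 220.8] shift x -0.0278 z 0.0451
1.0 [ 54.6 218.8] shift x -0.0322 z 0.0471
0.9 [ 58.8 216.4] shift x -0.0364 z 0.0495
0.8 [ 62.7 213.6] shift x -0.0403 z 0.0523
0.7 [ 66.3 210.4] shift x -0.0439 z 0.0555
0.6 [ 69.6 206.8] shift x -0.0471 z 0.0591
0.5 [ 72.5 203. ] shift x -0.05 z 0.0629
0.4 [ 75.  198.8] shift x -0.0525 z 0.0671
0.3 [ 77.  194.5] shift x -0.0546 z 0.0714
0.2 [ 78.6 189.9] shift x -0.0562 z 0.076
0.1 [ 79.8 185.3] shift x -0.0574 z 0.0806
-0.0 [ 80.5 180.5] shift x -0.0581 z 0.0854
```

Request:
step_arm([
  [0,0,0,0,0,0.02,-1],
  [0,0,0,0,0,0.0425,-1],
  [0,0,0,-0.008,0,0.0425,-1],
  [0,0,0,-0.014,0,0.0425,-1],
  [0,0,0,-0.0186,0,0.0425,-1],
  [0,0,0,-0.0233,0,0.0435,-1],
  [0,0,0,-0.0278,0,0.0451,-1],
  [0,0,0,-0.0322,0,0.0471,-1],
  [0,0,0,-0.0345,0,0.0482,-1],
  [0,0,0,-0.0364,0,0.0495,-1],
])

```text
time_s: 29.3
tcp_pos: [0.5789, -0.0794, 0.2162]
ee_rot: [-0.0, -0.106, 0.994, -0.0]
wrist_force: [-2.9, -0.1, 1.8]
gripper_width: 0.005
grip_force: 1.6
```

Run:
```python
from h import *
from cell import manip
o=manip.get_obs();plan(o,[.0805,0.0006,.1805],0)
sc=manip.snapshot("scene");W=cloud(sc);e=(W-O)@E;hsv=cv2.cvtColor(sc["image"],cv2.COLOR_BGR2HSV)
m=((hsv[...,0]<6)|(hsv[...,0]>174))&(hsv[...,1]>150)&(abs(e[...,1])<.02)&(e[...,2]>.15)&(e[...,0]<.13)&(e[...,0]>-.05)
q=e[m]*1000;print("red",len(q),np.percentile(q,[5,50,95],axis=0).round(1).tolist())
```

```text
turn [-0.0001 -0.0002  0.0001] shift [-0.0215 -0.      0.0357] now ext [0.059  0.0006 0.2162] F ext [-2.88  0.5   1.78] w 0.0048902975250404105
red 23 [[69.3, -8.0, 204.9], [74.5, -0.0, 207.6], [77.5, 8.1, 209.6]]
```

Request:
step_arm([
  [0,0,0,-0.002,0,0.0014,-1],
  [0,0,0,-0.0039,0,0.0028,-1],
  [0,0,0,-0.0057,0,0.0044,-1],
  [0,0,0,-0.0075,0,0.006,-1],
  [0,0,0,-0.0091,0,0.0078,-1],
  [0,0,0,-0.0107,0,0.0096,-1],
  [0,0,0,-0.0122,0,0.0115,-1],
  [0,0,0,-0.0136,0,0.0134,-1],
  [0,0,0,-0.0149,0,0.0155,-1],
  [0,0,0,-0.0161,0,0.0176,-1],
])

```text
time_s: 30.6
tcp_pos: [0.5948, -0.0759, 0.1986]
ee_rot: [0.0, -0.106, 0.994, 0.0]
wrist_force: [-1.2, -1.5, 0.6]
gripper_width: 0.006
grip_force: 0.5
```

Run:
```python
from h import *
from cell import manip
o=manip.get_obs();plan(o,[.0805,0.0006,.1805],0)
t=manip.snapshot("top");s=manip.snapshot("scene");np.savez("t20",**t)
W=cloud(s);e=(W-O)@E;h=cv2.cvtColor(s["image"],cv2.COLOR_BGR2HSV)
m=(h[...,0]>15)&(h[...,0]<30)&(h[...,1]>110)&(abs(e[...,1])<.015)&(e[...,0]<0)&(e[...,0]>-.07)&(e[...,2]>.145)
print("brass scene",m.sum(),(np.percentile(e[m],[5,50,95],axis=0)*1000).round(1).tolist())
```

```text
turn [0.     0.0004 0.0002] shift [-0.0053 -0.0001  0.0181] now ext [0.0752 0.0007 0.1986] F ext [-1.44 -1.19  0.57] w 0.005839273489465203Traceback (most recent call last):
  File "<stdin>", line 7, in <module>
    return _quantile_unchecked(
        a, q, axis, out, overwrite_input, method, keepdims, weights)
    return _ureduce(a,
                    func=_quantile_ureduce_func,
    ...<5 lines>...
                    overwrite_input=overwrite_input,
                    method=method)
    r = func(a, **kwargs)
    result = _quantile(arr,
                       quantiles=q,
    ...<2 lines>...
                       out=out,
                       weights=wgt)
    slices_having_nans = np.isnan(arr[-1, ...])
                                  ~~~^^^^^^^^^
IndexError: index -1 is out of bounds for axis 0 with size 0
```

```bash
cat >> h.py <<'E'
def chk():
    from cell import manip
    for n in("scene","top"):
        s=manip.snapshot(n);W=cloud(s);e=(W-O)@E*1000;ok=s["z_map"]>0
        m=ok&(abs(e[...,1])<25)&(e[...,0]>-60)&(e[...,0]<35)&(e[...,2]>166);q=e[m]
        print(n,"high pts",len(q),np.percentile(q,[0,50,100],axis=0).round().tolist() if len(q) else "")
        h=cv2.cvtColor(s["image"],cv2.COLOR_BGR2HSV)
        b=ok&(h[...,0]>14)&(h[...,0]<32)&(h[...,1]>90)&(abs(e[...,1])<13)&(e[...,0]>-70)&(e[...,0]<-10)&(e[...,2]>140);q=e[b]
        print(n,"brass",len(q),np.percentile(q,[5,50,95],axis=0).round(1).tolist() if len(q) else "")
        g=ok&(h[...,1]<80)&(abs(e[...,2]-140)<6)&(abs(abs(e[...,1])-80)<50)&(e[...,0]<-15)&(e[...,0]>-75);q=e[g]
        print(n,"cap front x",np.percentile(q[:,0],[1,3,97]).round(1) if len(q) else "")
E
python3 - <<'E'
from h import *
chk()
E
```

```text
scene high pts 605 [[-52.0, -25.0, 408.0], [-12.0, 5.0, 476.0], [35.0, 25.0, 493.0]]
scene brass 0 
scene cap front x [-54.5 -53.2 -15.5]
top high pts 379 [[-60.0, -24.0, 167.0], [-16.0, 1.0, 487.0], [35.0, 25.0, 498.0]]
top brass 46 [[-47.3, -9.9, 146.7], [-34.9, -0.6, 152.3], [-22.9, 8.3, 165.9]]
top cap front x [-56.7 -55.9 -16.6]
```

```bash
cat >> h.py <<'E'
def wcloud(s,o):
    K=s["mtx"];z=s["z_map"];v,u=np.indices(z.shape);dx,dy=u-K[0,2],v-K[1,2];r=np.hypot(dx,dy)+1e-9;a=r/K[0,0]
    k=np.tan(a)/r;P=np.stack([dx*k*z,dy*k*z,z],-1);T=s["tool_from_camera"]
    q=o["ee_rot"];R=Ro.from_quat([q[1],q[2],q[3],q[0]]).as_matrix()
    X=(P@T[:3,:3].T+T[:3,3])@R.T+o["tcp_pos"];return (X-O)@E*1000
E
python3 - <<'E'
from h import *
from cell import manip
o=manip.get_obs();s=manip.snapshot("wrist");e=wcloud(s,o);ok=s["z_map"]>0
m=ok&(abs(e[...,1])<23)&(e[...,0]>-65)&(e[...,0]<45)&(e[...,2]>147)&(e[...,2]<260)
h=cv2.cvtColor(s["image"],cv2.COLOR_BGR2HSV)
for v,u in np.argwhere(m):
    if u in(244,246,256,257,270,272): print((u,v),e[v,u].round(0).astype(int).tolist(),h[v,u,1:].tolist(),end=" ")
E
```

```text
(np.int64(256), np.int64(19)) [-54, 1, 148] [81, 183] (np.int64(257), np.int64(19)) [-54, 2, 148] [81, 188] (np.int64(244), np.int64(20)) [-53, -6, 147] [30, 168] (np.int64(246), np.int64(20)) [-53, -5, 148] [17, 163] (np.int64(257), np.int64(20)) [-53, 2, 148] [22, 165] (np.int64(270), np.int64(20)) [-53, 9, 147] [29, 169] (np.int64(272), np.int64(20)) [-53, 11, 147] [28, 165] (np.int64(244), np.int64(21)) [-53, -6, 147] [9, 162] (np.int64(256), np.int64(21)) [-52, 1, 148] [15, 158] (np.int64(257), np.int64(21)) [-53, 2, 147] [13, 159] (np.int64(270), np.int64(21)) [-53, 9, 148] [17, 164] (np.int64(244), np.int64(22)) [-52, -6, 147] [11, 162] (np.int64(246), np.int64(22)) [-52, -5, 148] [14, 160] (np.int64(270), np.int64(22)) [-51, 9, 149] [17, 163] (np.int64(272), np.int64(22)) [-52, 11, 148] [14, 164] (np.int64(244), np.int64(23)) [-51, -6, 147] [13, 163] (np.int64(256), np.int64(23)) [-51, 1, 147] [14, 159] (np.int64(257), np.int64(23)) [-51, 2, 148] [14, 162] (np.int64(270), np.int64(23)) [-51, 9, 149] [16, 163] (np.int64(246), np.int64(24)) [-50, -5, 148] [10, 154] (np.int64(25
[... 28228 characters left out ...]
247] (np.int64(272), np.int64(182)) [43, 10, 165] [0, 247] (np.int64(244), np.int64(183)) [44, -6, 165] [0, 247] (np.int64(246), np.int64(183)) [44, -5, 164] [0, 247] (np.int64(256), np.int64(183)) [45, 1, 163] [0, 247] (np.int64(257), np.int64(183)) [44, 2, 164] [0, 247] (np.int64(270), np.int64(183)) [44, 9, 165] [0, 247] (np.int64(272), np.int64(183)) [44, 10, 165] [0, 248] (np.int64(244), np.int64(184)) [45, -6, 165] [0, 247] (np.int64(246), np.int64(184)) [45, -5, 165] [0, 247] (np.int64(256), np.int64(184)) [45, 1, 164] [0, 247] (np.int64(257), np.int64(184)) [45, 2, 165] [0, 247] (np.int64(270), np.int64(184)) [45, 9, 164] [0, 247] (np.int64(272), np.int64(184)) [45, 10, 164] [0, 249]
```

Wrist depth shows the lip top (z 161) at x -29…-21 with the bar hidden beneath it, and the keeper drawn in about 5 mm. It is hooked, so I'll continue pressing.

Request:
step_arm([
  [0,0,0,-0.0011,0,0.0022,-1],
  [0,0,0,-0.0021,0,0.0043,-1],
  [0,0,0,-0.003,0,0.0066,-1],
  [0,0,0,-0.0037,0,0.0089,-1],
  [0,0,0,-0.0044,0,0.0112,-1],
  [0,0,0,-0.0049,0,0.0135,-1],
  [0,0,0,-0.0053,0,0.0155,-1],
  [0,0,0,-0.0055,0,0.017,-1],
  [0,0,0,-0.0055,0,0.0178,-1],
  [0,0,0,-0.0055,0,0.0183,-1],
])

```text
time_s: 32.1
tcp_pos: [0.6, -0.0748, 0.1808]
ee_rot: [0.0, -0.106, 0.994, -0.0]
wrist_force: [-2.7, -0.5, 4.8]
gripper_width: 0.007
grip_force: 2.6
```

Run:
```python
from h import *
from cell import manip
o=manip.get_obs();plan(o,[.0805,0.0006,.1805],0)
```

```text
turn [-0.0002  0.0003  0.0002] shift [ 0.     -0.0001  0.0003] now ext [0.0805 0.0007 0.1808] F ext [-2.73  0.04  4.81] w 0.006996237567168224
```

Now press a further 1.2 mm to make sure it bottoms.

Request:
step_arm([
  [0,0,0,0,0,0.0003,-1],
  [0,0,0,0,0,0.0006,-1],
  [0,0,0,0,0,0.0009,-1],
  [0,0,0,0,0,0.0012,-1],
  [0,0,0,0,0,0.0012,-1],
  [0,0,0,0,0,0.0012,-1],
  [0,0,0,0,0,0.0012,-1],
  [0,0,0,0,0,0.0012,-1],
  [0,0,0,0,0,0.0012,-1],
  [0,0,0,0,0,0.0012,-1],
])

```text
time_s: 33.35
tcp_pos: [0.6, -0.0748, 0.1807]
ee_rot: [0.001, -0.106, 0.994, -0.0]
wrist_force: [-4.2, 0.9, 11.1]
gripper_width: 0.007
grip_force: 5.2
```

Run:
```python
from h import *
from cell import manip
o=manip.get_obs();plan(o,[.0805,0.0006,.1805],0)
```

```text
turn [-0.001   0.0014  0.0002] shift [ 0.     -0.0001  0.0002] now ext [0.0805 0.0007 0.1807] F ext [-3.92  1.78 11.11] w 0.0065872914421695045
```

It has bottomed (rigid stop). I'll retreat and check.

Request:
step_arm([
  [0,0,0,0.0005,0,-0.0005,-1],
  [0,0,0,0.001,0,-0.003,-1],
  [0,0,0,0.001,0,-0.01,-1],
  [0,0,0,0.001,0,-0.03,-1],
  [0,0,0,0.0,0,-0.07,-1],
  [0,0,0,-0.0,0,-0.11,-1],
  [0,0,0,0.05,0,-0.15,-1],
  [0,0,0,0.1,0,-0.15,-1],
  [0,0,0,0.15,0,-0.15,-1],
  [0,0,0,0.15,0,-0.15,-1],
])

```text
time_s: 34.6
tcp_pos: [0.4511, -0.1065, 0.3302]
ee_rot: [0.0, -0.105, 0.994, -0.0]
wrist_force: [0.2, 0.8, -0.3]
gripper_width: 0.004
grip_force: 0.0
```

Run:
```python
from h import *
from cell import manip
o=manip.get_obs();plan(o,[.0805,0.0006,.1805],0)
s=manip.snapshot("wrist");sc=manip.snapshot("scene")
cv2.imwrite("pics/end.png",np.hstack([s["image"][:,100:410],cv2.resize(sc["image"][150:240,195:285],(384,384))]))
W=cloud(sc);e=(W-O)@E*1000;h=cv2.cvtColor(sc["image"],cv2.COLOR_BGR2HSV)
m=((h[...,0]<6)|(h[...,0]>174))&(h[...,1]>150)&(abs(e[...,1])<15)&(e[...,2]>145)&(e[...,0]<130)&(e[...,0]>-50)
q=e[m];print("red",len(q),np.percentile(q,[5,50,95],axis=0).round(1).tolist())
```

```text
turn [-0.0007  0.0005 -0.0018] shift [-0.1521  0.      0.1498] now ext [-0.0717  0.001   0.3302] F ext [ 0.38  0.76 -0.34] w 0.0035011254318050465
red 54 [[76.4, -7.9, 161.5], [87.4, 1.0, 164.5], [100.4, 9.3, 169.2]]
```

View pics/end.png

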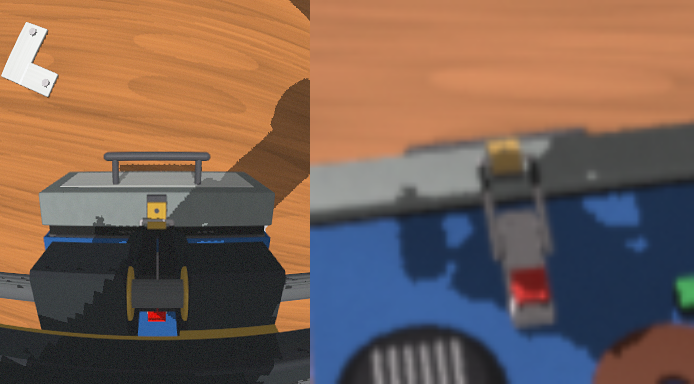

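The lever lies flat: the red end is at (530,285), z≈164 mm. The loop runs to the keeper at (505,155), and the drawer is tight against the housing. Nothing is being touched.

```bash
python3 -c "
from cell import manip
print(manip.sign_off())"
```

```text
the job is handed in; nothing more can be done
None
```

The job is handed in at about 35 s of the 72 s allowed: the drawer was pushed in to its seal, the loop hooked under the keeper's lip, and the lever pressed flat against a rigid stop. The last pictures agree, though the sign-off gave no verdict and I couldn't measure the loop's pull or the exact drawer position.

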